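# Lay out the stacked valve parts on their inspection boards

## Task

The parts of a stripped-down valve are stacked on a wooden block. Take the stack apart from the top, one part at a time, and lay each part flat in the middle of the board whose rubber pad has its shape, turned so that its edges run along those of the pad, and let go. Do not tip any part over, and leave the oil bottle and the grease tin standing where they are.

Things in the scene. Friction and masses are not known exactly. Their poses are not given: they have to be found in the camera images.
- key_mid (a point): Topmost in the stack: plain steel bar-shaped key, 40 mm long (its x), 14 mm wide (y), 22 mm high (z), two small dark dots on top. The point is its centre, half-way up. All parts stand with z up; the parts are loose, each lying on the next with its own yaw and a few mm off centre. The stack stands on a fixed dark wooden block 100 x 100 mm, 10 mm thick, and is 102 mm high over the table; parts weigh 0.06 to 0.42 kg.
- nut_mid (a point): Second from the top: brass hexagonal nut, 36 mm across flats, 41.6 mm across corners, 24 mm high, dark bore mark on top (partly under the key). The point is its centre, half-way up; its y axis is square to two opposite flats, its x axis runs through two opposite corners.
- cover_mid (a point): Third from the top: round dark steel cover, a disc 52 mm in diameter, 22 mm high. The point is its centre, half-way up.
- flange_mid (a point): Lowest in the stack: square aluminium flange 62 x 62 mm, 24 mm high, a small dark bolt hole at each corner of its top. The point is its centre, half-way up; x and y square to its sides.
- bar_pad_top (a point): Place of the key: fixed plywood board 100 x 100 mm, 10 mm thick, with a black rubber pad 3 mm thick in its middle: an oblong 58 mm long (x) by 30 mm wide (y). The point is the centre of the pad's top face, 13 mm above the table; z up; x and y parallel to the board's edges.
- hex_pad_top (a point): Place of the nut: fixed plywood board 100 x 100 mm, 10 mm thick, with a black rubber pad 3 mm thick in its middle: a hexagon 52 mm across flats (60 mm across corners). The point is the centre of the pad's top face, 13 mm above the table; z up; x and y parallel to the board's edges; y square to two flats of the pad, x through two of its corners.
- round_pad_top (a point): Place of the cover: fixed plywood board 100 x 100 mm, 10 mm thick, with a black rubber pad 3 mm thick in its middle: a disc 68 mm in diameter. The point is the centre of the pad's top face, 13 mm above the table; z up; x and y parallel to the board's edges.
- square_pad_top (a point): Place of the flange: fixed plywood board 100 x 100 mm, 10 mm thick, with a black rubber pad 3 mm thick in its middle: a square of 78 mm. The point is the centre of the pad's top face, 13 mm above the table; z up; x and y parallel to the board's edges.
- oil_bottle: Bystander: grey oil bottle with a red cap, 52 mm in diameter, 130 mm high, standing loose among the boards. Origin at the centre of its underside.
- grease_tin: Bystander: low round pale metal tin, 48 mm in diameter, 32 mm high, standing loose among the boards. Origin at the centre of its underside. (A blue roll of tape, 60 mm in diameter and 22 mm high, lies likewise on the other side; everything else lies outside the boards, on the far and side edges of the table: bottles up to 150 mm, mug, bins, vice.)
Things that resemble listed ones, but are neither listed nor needed, are in the scene too. There is more than one size of the part that bears nut_mid; the job needs the middle-sized.

How it is judged:
On the way, in this order (a step that is already met when the one before it is completed fails the run):
1. key on the bar-shaped pad (horizontal distance between key_mid and bar_pad_top below 0.012 m and z of key_mid in the frame of bar_pad_top between 0.007 and 0.015 m and angle between key_mid's own z axis and vertical below 0.1 rad and angle between the x axis of key_mid and the x axis of bar_pad_top, either way round below 0.25 rad), for 0.2 s.
2. nut on the hexagonal pad (horizontal distance between nut_mid and hex_pad_top below 0.012 m and z of nut_mid in the frame of hex_pad_top between 0.008 and 0.016 m and angle between nut_mid's own z axis and vertical below 0.1 rad and (angle between the x axis of nut_mid and the x axis of hex_pad_top, either way round below 0.25 rad or angle between the x axis of nut_mid and the x axis of hex_pad_top, either way round between 0.797 and 1.297 rad)), for 0.2 s.
3. round cover on the round pad (horizontal distance between cover_mid and round_pad_top below 0.012 m and z of cover_mid in the frame of round_pad_top between 0.007 and 0.015 m and angle between cover_mid's own z axis and vertical below 0.1 rad), for 0.2 s.
4. square flange on the square pad (horizontal distance between flange_mid and square_pad_top below 0.012 m and z of flange_mid in the frame of square_pad_top between 0.008 and 0.016 m and angle between flange_mid's own z axis and vertical below 0.1 rad and (angle between the x axis of flange_mid and the x axis of square_pad_top, either way round below 0.25 rad or angle between the x axis of flange_mid and the y axis of square_pad_top, either way round below 0.25 rad)), for 0.2 s.
At the end, for the whole second after the job is handed in: Each part lies flat (0.1 rad), released and at rest on the pad of its shape, within 12 mm of its centre and 4 mm of resting height; key, nut and flange in line with the pad within 0.25 rad (symmetry counted). Oil bottle and grease tin upright (all of step 1 and all of step 2 and all of step 3 and all of step 4 and linear speed of each of key, nut, cover, flange below 0.02 m/s and angle between each of oil_bottle, grease_tin's own z axis and vertical below 0.1 rad); the robot touches nothing.
It fails at once if a part is tipped over (angle between any of key_mid, nut_mid, cover_mid, flange_mid's own z axis and vertical above 0.7 rad).
It fails at once if the oil bottle or the grease tin is knocked over or shifted by more than 30 mm (distance of any of oil_bottle, grease_tin from where it was at the start of the episode above 0.03 m or angle between any of oil_bottle, grease_tin's own z axis and vertical above 0.5 rad).
It also fails if it takes over 128 s, if anything falls off the work surface, if the arm or the gripper's body presses on something with over 40 N, if the wrist force passes 120 N, or if a joint passes its speed limit or range.

## Robot

A 6-joint arm with a two-finger parallel gripper is mounted at the origin on the work surface. World frame = base frame: x ahead of the robot, y to its left, z up, the work surface at z = 0. Lengths are in m, angles in rad, forces in N, time in s.
With the tool pointing down it reaches from about 0.375 to 0.975 m from the base axis. Payload 3.8 kg.
Tool frame: the origin (TCP) lies at the very end of the fingers, on their centre line; the grasp point (between the pads) lies behind it (bot.tcp_to_grasp is the y of the grasp point in the tool frame, in m); y points along the fingers, z is the direction in which the jaws open and shut, and the axes are right-handed (so a half turn about y gives the same grasp; the last joint's range is limited). The gripper opens to 85 mm and grips with 20 to 120 N. Pads are 22 mm wide; open, the fingers measure 114 mm over their backs; the gripper's body (76 mm by 85 mm) begins 54 mm behind the grasp point. The pads swing forward as they close: fully open they stand 13 mm farther back than shut.
Start: joints at [1.113, 0.264, 1.604, -0, 1.274, -0.037], TCP at [0.276, 0.616, 0.204] pointing down, gripper open.
Joint ranges: [-2.63, 2.63], [-0.94, 2.18], [0.31, 2.57], [-1.31, 4.45], [0, 2.66], [-2.55, 2.55]. Speed limits (rad/s): [2.57, 2.57, 3.14, 3.14, 3.14, 3.14].

## Interface

Orientations are given as a rotation vector (axis times angle).
In Python, from workcell import bot, optics, workorder gives the robot as it stands.
- The arm moves only by the shell command python3 -m handwheel 'ROWS' [FORCE]. ROWS is JSON, a list of rows, each a list of 7 numbers: the shift along the tool's x, y, z in m, then the turn, a rotation vector about the tool's x, y, z in rad, then the opening, from 0 (shut) to 1 (fully open). A call has 1 to 8 rows; each row shifts and turns the commanded pose from where the row before left it, along the tool's axes as they then stand; what a row does not reach is not made up. A row lasts 1/8 s, in which the tool goes at most 62.5 mm and 10.7 degrees, less where a joint would pass 70% of its speed; a pose out of reach is approached as far as the arm can. A call with a gripper value outside its range is refused whole. The fingers move at their own pace and stop on an object; FORCE is the grip in N (left out, the last holds). Time passes only in rows, so rows that do not move let the fingers close. It gives the time, the measured TCP pose, the force and the opening at its end, in the units of the state.
- bot.read_state(): the state, without advancing time (a new reading comes with each control period).
- optics.read_camera(name): name is "scene" or "top"; returns a dict with "image" (384x512x3 uint8, red, green, blue), "z_map" (384x512 float32, m along the optical axis (not along the pixel's ray), 0 where there is no reading), "mtx" (3x3 intrinsics, pixels), "dist" ([k1, k2, p1, p2, k3] as OpenCV has them; the pictures are not rectified), "world_from_camera" (4x4, takes a point from camera to world coordinates). Camera axes: x right, y down, z forward; pixel columns grow to the right and rows downward; lengths in m; the calibration is good to about 2 mm. A picture is of the moment at which its call begins.
- workorder.finish_job(): hands the job in, once; it reports no verdict.
The state is a dict: "time": time; "q": joint angles; "joint_vel": joint speeds; "joint_torque": joint torques, N m; "tool_pos": TCP position; "tcp_rot": TCP orientation; "wrist_force": force on the tool from outside, world axes, zero at the start; "torque": the same for the moment, N m; "width": opening from 0.0 (shut) to 1.0 (fully open).
Only numpy, scipy, OpenCV 4.12 (cv2) and the standard library are available. Lean on these libraries where they do the work, as an engineer would, in place of code of your own. Each camera call takes 0.05 s, during which the arm holds its last target.

## Working session

There is one attempt and no reset: what is moved stays moved. The work goes in short steps, Python scripts to look and compute and a shell command to move; the robot and the scene stay as the last step left them, time stands still between calls to the robot, and variables do not carry over. Pictures are saved under pics/ and viewed, and the job is handed in when it is done.

```bash
ls; mkdir -p pics
python3 - <<'E'
from workcell import bot, optics, workorder
import cv2,numpy as np
print(bot.read_state()); print(bot.tcp_to_grasp)
for n in ("scene","top"):
    d=optics.read_camera(n)
    np.savez(f'cam_{n}.npz',**d)
    print(n,d['mtx'],d['dist'],d['world_from_camera'])
    cv2.imwrite(f'pics/{n}0.png',cv2.resize(d['image'][:,:,::-1],(800,600),interpolation=cv2.INTER_CUBIC))
E
```

```text
pics
{'time': 0.0, 'q': array([ 1.11306493e+00,  2.64755509e-01,  1.60538288e+00,  6.10313601e-06,
        1.27369338e+00, -3.69218495e-02]), 'joint_vel': array([-0.00065733, -0.00023588, -0.00042619,  0.00047041, -0.00084475,
       -0.00020173]), 'joint_torque': array([ 1.15151906e-03, -5.15143204e+01, -3.67299736e+01, -2.75940656e-04,
        1.34132768e-02, -2.11412788e-05]), 'tool_pos': array([0.27539929, 0.61539356, 0.20285571]), 'tcp_rot': array([-1.54765537,  0.33059898, -0.3297235 ]), 'wrist_force': array([ 0.29353018, -0.53717045, -0.10367042]), 'torque': array([-0.00755269,  0.01494048, -0.01630094]), 'width': 1.002270416689398}
-0.0187
scene [[443.89691166   0.         261.22342139]
 [  0.         443.89691166 191.07877636]
 [  0.           0.           1.        ]] [-0.00696493  0.          0.          0.          0.        ] [[ 0.09092308  0.63607488 -0.76625175  1.30013821]
 [ 0.99584782 -0.05460866  0.07283553 -0.12425024]
 [ 0.00448487 -0.76969256 -0.63839897  0.7542061 ]
 [ 0.          0.          0.          1.        ]]
top [[347.31566515   0.         258.87877565]
 [  0.         347.31566515 183.68297036]
 [  0.           0.           1.        ]] [-0.10478947  0.          0.          0.          0.        ] [[-0.09799215 -0.97402163  0.20415532  0.29790166]
 [-0.99518464  0.09544376 -0.02231633 -0.02712775]
 [ 0.00225124 -0.20535907 -0.97868411  0.99537763]
 [ 0.          0.          0.          1.        ]]
```

View pics/scene0.png

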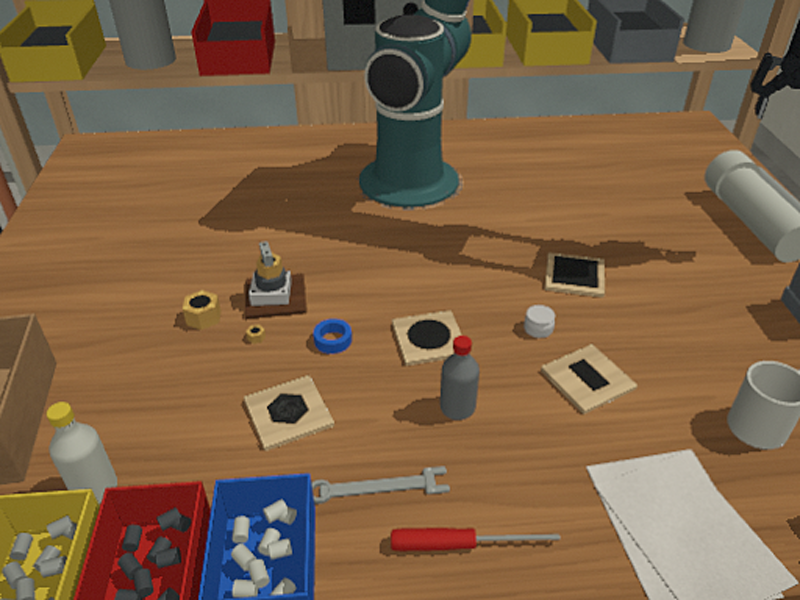

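View pics/top0.png

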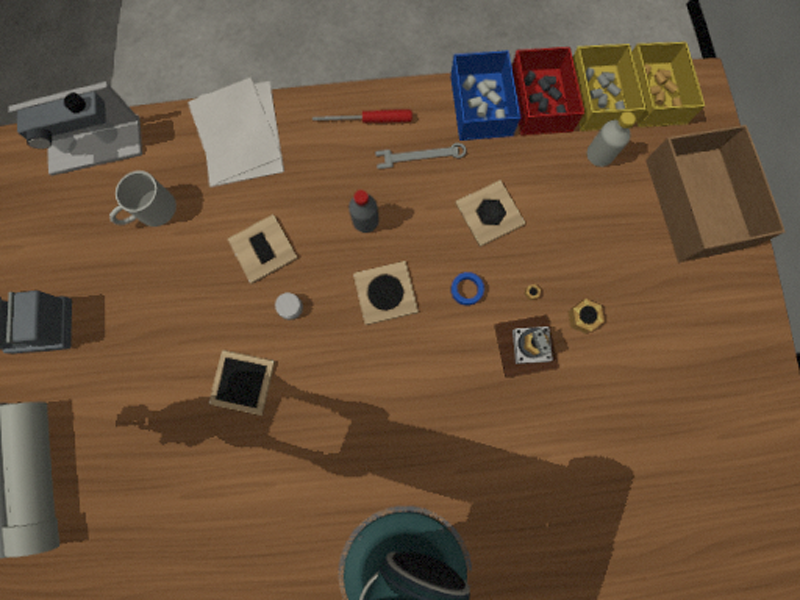

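```bash
cat > h.py <<'E'
import cv2,numpy as np
from scipy.spatial.transform import Rotation as R
def cam(name,live=True):
    if live:
        from workcell import optics
        d=optics.read_camera(name); np.savez(f'cam_{name}.npz',**d); return d
    return dict(np.load(f'cam_{name}.npz'))
def pix2plane(d,uv,z):
    p=cv2.undistortPoints(np.array(uv,float).reshape(-1,1,2),d['mtx'],d['dist']).reshape(-1,2)
    T=d['world_from_camera']; r=np.c_[p,np.ones(len(p))]@T[:3,:3].T
    s=(z-T[2,3])/r[:,2]; return T[:3,3]+r*s[:,None]
def w2pix(d,P):
    T=np.linalg.inv(d['world_from_camera'])
    return cv2.projectPoints(np.array(P,float).reshape(-1,1,3),cv2.Rodrigues(T[:3,:3])[0],T[:3,3],d['mtx'],d['dist'])[0].reshape(-1,2)
def cloud(d):
    h,w=d['z_map'].shape; u,v=np.meshgrid(np.arange(w),np.arange(h))
    p=cv2.undistortPoints(np.stack([u,v],-1).reshape(-1,1,2).astype(float),d['mtx'],d['dist']).reshape(-1,2)
    z=d['z_map'].reshape(-1); P=np.c_[p*z[:,None],z]; T=d['world_from_camera']
    return (P@T[:3,:3].T+T[:3,3]).reshape(h,w,3)
def ortho(d,cx,cy,z,half,n=400):
    # world-plane view: image right=-y?? here: col -> +x right, row up -> +y
    g=(np.arange(n)+.5)/n*2*half-half
    X,Y=np.meshgrid(cx+g,cy-g); P=np.stack([X,Y,np.full_like(X,z)],-1).reshape(-1,3)
    uv=w2pix(d,P).reshape(n,n,2).astype(np.float32)
    return cv2.remap(d['image'],uv[...,0],uv[...,1],cv2.INTER_CUBIC)
E
python3 - <<'E'
from h import *
for n in("scene","top"):
    d=cam(n,False)
    C=cloud(d)
    for nm,uv,z in [("stack",(533,345),.1),("hex",(491,212),.013),("round",(386,293),.013),("bar",(262,247),.013),("sq",(242,382),.013),("oil",(364,215),0),("tin",(289,305),.032),("tape",(467,289),.02),("bignut",(589,315),.03)]:
        if n=="top":print(nm,pix2plane(d,[(uv[0]/1.5625,uv[1]/1.5625)],z).round(3),C[int(uv[1]/1.5625),int(uv[0]/1.5625)].round(3))
E
```

```text
stack [[ 0.366 -0.25   0.1  ]] [ 0.37  -0.256  0.079]
hex [[ 0.633 -0.229  0.013]] [ 0.636 -0.229  0.011]
round [[ 0.495 -0.014  0.013]] [ 0.496 -0.014  0.015]
bar [[0.606 0.211 0.013]] [0.608 0.215 0.007]
sq [[0.357 0.26  0.013]] [0.359 0.263 0.012]
oil [[ 0.655  0.014 -0.   ]] [0.625 0.013 0.088]
tin [[0.486 0.162 0.032]] [0.487 0.165 0.03 ]
tape [[ 0.486 -0.163  0.02 ]] [ 0.494 -0.165 -0.005]
bignut [[ 0.415 -0.379  0.03 ]] [ 0.416 -0.375  0.033]
```

Run:
```python
from h import *
L=[("hex",.633,-.229,.013,.075),("round",.495,-.014,.013,.075),("bar",.606,.211,.013,.075),("sq",.357,.26,.013,.075)]
rows=[]
for n in("scene","top"):
    d=cam(n,False)
    r=[]
    for nm,x,y,z,h in L:
        im=ortho(d,x,y,z,h,200)[:,:,::-1].copy()
        for t in range(0,200,40): im[100,t]=0,255,0
        cv2.drawMarker(im,(100,100),(0,0,255),0,8); r.append(im)
    rows.append(np.hstack(r))
cv2.imwrite('pics/ob.png',np.vstack(rows))
rows=[]
for n in("scene","top"):
    d=cam(n,False); r=[]
    for z in (.102,.08,.056,.034):
        im=ortho(d,.366,-.25,z,.05,200)[:,:,::-1].copy()
        cv2.drawMarker(im,(100,100),(0,0,255),0,6); r.append(im)
    rows.append(np.hstack(r))
cv2.imwrite('pics/os.png',np.vstack(rows))
```

```text
(no output)
```

View pics/ob.png

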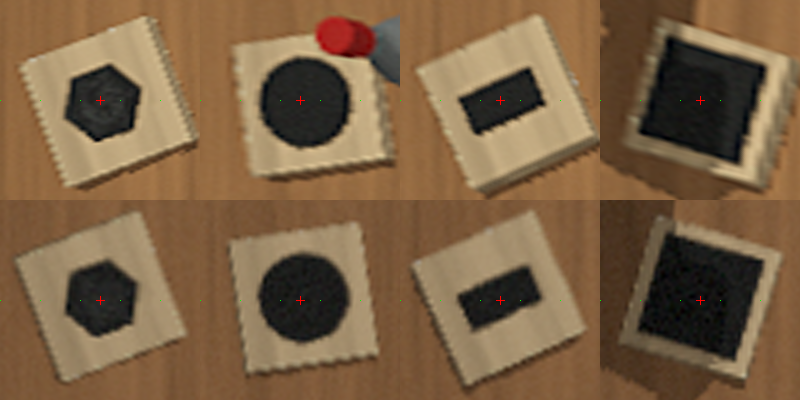

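View pics/os.png

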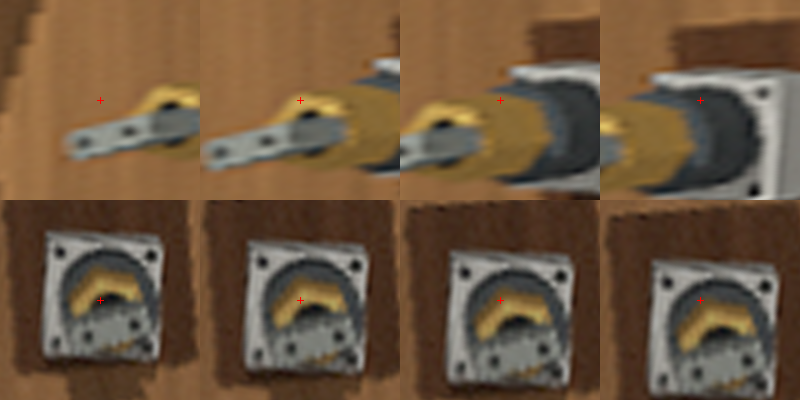

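Run:
```python
from h import *
L=[("hex",.633,-.229,.013,.06),("round",.495,-.014,.013,.06),("bar",.606,.211,.013,.06),("sq",.357,.26,.013,.06)]
for n in("scene","top"):
    d=cam(n,False)
    for nm,x,y,z,h in L:
        g=cv2.cvtColor(ortho(d,x,y,z,h,600),cv2.COLOR_RGB2GRAY)
        m=(g<75).astype(np.uint8)
        m=cv2.morphologyEx(m,cv2.MORPH_OPEN,np.ones((15,15)))
        nl,lab,st,cen=cv2.connectedComponentsWithStats(m)
        i=lab[300,300]; cnt=max(cv2.findContours((lab==i).astype(np.uint8),0,cv2.CHAIN_APPROX_NONE)[0],key=len)
        (c,s,a)=cv2.minAreaRect(cnt); k=2*h/600
        cc=cen[i]; a6=0
        if nm=="hex":
            pts=(cnt.reshape(-1,2)-cc)*[1,-1]; r=np.hypot(*pts.T); th=np.arctan2(pts[:,1],pts[:,0])
            # 6-fold phase of the radius maximum
            order=np.argsort(th); tt=np.linspace(-np.pi,np.pi,720); rr=np.interp(tt,th[order],r[order])
            a6=np.degrees(np.angle(np.sum(rr*np.exp(1j*6*tt)))/6)
        print(n,nm,"rectc",(x+(c[0]-300)*k).round(4),(y-(c[1]-300)*k).round(4),"cen",(x+(cc[0]-300)*k).round(4),(y-(cc[1]-300)*k).round(4),"size",np.round(np.array(s)*k,4),"ang(ccw)",round(-a,1),"hexcorner",a6)
rows=[]
for n,cx,cy in(("scene",.38,-.265),("top",.37,-.265)):
    d=cam(n,False); r=[]
    for z in (.102,.08):
        im=ortho(d,cx,cy,z,.03,380)[:,:,::-1].copy()
        cv2.drawMarker(im,(190,190),(0,0,255),0,6); r.append(im)
    rows.append(np.hstack(r))
cv2.imwrite('pics/os2.png',np.vstack(rows)[:, :])
```

```text
Traceback (most recent call last):
AttributeError: 'float' object has no attribute 'round'
```

```bash
python3 -c "
import cv2;i=cv2.imread('pics/os2.png');cv2.imwrite('pics/os3.png',cv2.resize(i,(600,600)))"
```

```text
[ WARN:0@0.016] global loadsave.cpp:275 findDecoder imread_('pics/os2.png'): can't open/read file: check file path/integrity
Traceback (most recent call last):
cv2.error: OpenCV(4.12.0) /io/opencv/modules/imgproc/src/resize.cpp:4208: error: (-215:Assertion failed) !ssize.empty() in function 'resize'
```

```bash
cat > pads.py <<'E'
from h import *
L=[("hex",.633,-.229,.013,.06),("round",.495,-.014,.013,.06),("bar",.606,.211,.013,.06),("sq",.357,.26,.013,.06)]
for n in("scene","top"):
    d=cam(n,False)
    for nm,x,y,z,h in L:
        g=cv2.cvtColor(ortho(d,x,y,z,h,600),cv2.COLOR_RGB2GRAY)
        m=(g<75).astype(np.uint8)
        m=cv2.morphologyEx(m,cv2.MORPH_OPEN,np.ones((15,15)))
        nl,lab,st,cen=cv2.connectedComponentsWithStats(m)
        i=lab[300,300]; cnt=max(cv2.findContours((lab==i).astype(np.uint8),0,cv2.CHAIN_APPROX_NONE)[0],key=len)
        (c,s,a)=cv2.minAreaRect(cnt); k=2*h/600
        cc=cen[i]; a6=0
        if nm=="hex":
            pts=(cnt.reshape(-1,2)-cc)*[1,-1]; r=np.hypot(*pts.T); th=np.arctan2(pts[:,1],pts[:,0])
            order=np.argsort(th); tt=np.linspace(-np.pi,np.pi,720); rr=np.interp(tt,th[order],r[order])
            a6=np.degrees(np.angle(np.sum(rr*np.exp(1j*6*tt)))/6)
        print(n,nm,"rectc",np.round([x+(c[0]-300)*k,y-(c[1]-300)*k],4),"cen",np.round([x+(cc[0]-300)*k,y-(cc[1]-300)*k],4),"size",np.round(np.array(s)*k,4),"ang(ccw)",round(-a,1),"hexcorner",a6)
E
cat > st.py <<'E'
from h import *
rows=[]
for n,cx,cy in(("scene",.38,-.265),("top",.37,-.265)):
    d=cam(n,False); r=[]
    for z in (.102,.08):
        im=ortho(d,cx,cy,z,.03,300)[:,:,::-1].copy()
        cv2.drawMarker(im,(150,150),(0,0,255),0,6); r.append(im)
    rows.append(np.hstack(r))
cv2.imwrite('pics/os3.png',np.vstack(rows))
E
python3 pads.py; python3 st.py
```

```text
scene hex rectc [ 0.6352 -0.2313] cen [ 0.6351 -0.2314] size [0.0584 0.0524] ang(ccw) -38.1 hexcorner 19.56289296002377
scene round rectc [ 0.4987 -0.016 ] cen [ 0.4989 -0.0158] size [0.0668 0.067 ] ang(ccw) -90.0 hexcorner 0
scene bar rectc [0.6078 0.2097] cen [0.6076 0.21  ] size [0.0318 0.0584] ang(ccw) -65.8 hexcorner 0
scene sq rectc [0.3585 0.2608] cen [0.3582 0.26  ] size [0.0823 0.0791] ang(ccw) -17.1 hexcorner 0
top hex rectc [ 0.6339 -0.2277] cen [ 0.6339 -0.2278] size [0.0514 0.0569] ang(ccw) -7.7 hexcorner 20.49877634360797
top round rectc [ 0.4975 -0.0122] cen [ 0.4977 -0.0123] size [0.0655 0.0671] ang(ccw) -69.9 hexcorner 0
top bar rectc [0.6057 0.2127] cen [0.6056 0.2127] size [0.0305 0.0588] ang(ccw) -66.2 hexcorner 0
top sq rectc [0.357  0.2632] cen [0.3566 0.2627] size [0.0792 0.0823] ang(ccw) -16.7 hexcorner 0
```

View pics/os3.png

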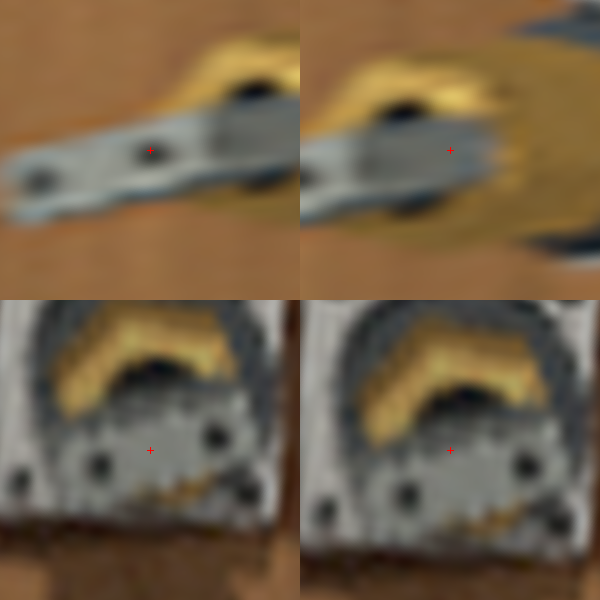

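```bash
cat > plan.py <<'E'
import sys
from h import *
from workcell import bot
# usage: plan.py x y z jawyaw_deg
s=bot.read_state(); p=np.array(s['tool_pos']); M=R.from_rotvec(s['tcp_rot']).as_matrix()
yaw=np.degrees(np.arctan2(M[1,2],M[0,2]))
print("t",round(s['time'],2),"pos",p.round(4),"jawyaw",round(yaw,1),"ydir",M[:,1].round(3),"w",round(s['width'],3),"F",np.round(s['wrist_force'],1),"q",np.round(s['q'],2))
if len(sys.argv)>1:
    x,y,z,a=map(float,sys.argv[1:5])
    d=(a-yaw+90)%180-90   # ccw world turn
    print("turn about tool y (rad): ",round(-np.radians(d),4)," other:",round(-np.radians(d-180*np.sign(d)),4))
    Dl=M.T@(np.array([x,y,z])-p); print("shift BEFORE turn (tool):",Dl.round(4))
    for dd in (d,):
        zc=np.radians(yaw+dd); Z=np.array([np.cos(zc),np.sin(zc),0]); Y=np.array([0,0,-1.]); X=np.cross(Y,Z)
        N=np.c_[X,Y,Z]; print("shift AFTER turn:",(N.T@(np.array([x,y,z])-p)).round(4))
        print("full rotvec (tool):",R.from_matrix(M.T@N).as_rotvec().round(4))
E
python3 plan.py .45 .0 .2 104.4
```

```text
t 0.1 pos [0.2754 0.6155 0.203 ] jawyaw 65.9 ydir [-0.001 -0.002 -1.   ] w 1.005 F [-0.3  0.  -0.2] q [ 1.11  0.26  1.61  0.    1.27 -0.04]
turn about tool y (rad):  -0.6721  other: 2.4695
shift BEFORE turn (tool): [ 0.4108  0.0039 -0.4905]
shift AFTER turn: [ 0.016   0.003  -0.6396]
full rotvec (tool): [ 0.0019 -0.6721 -0.0008]
```

```bash
python3 -m handwheel '[[0,0,-0.055,0,0,0,1],[0,0,-0.055,0,0,0,1],[0,0,-0.055,0,0,0,1],[0,0,-0.05,0,0,0,1],[0.0595,0,-0.0039,0,0.131,0,1],[0.0595,0,-0.0039,0,0.131,0,1],[0.0595,0,-0.0039,0,0.131,0,1],[0.0595,0,-0.0039,0,0.131,0,1]]' 40; python3 -m handwheel '[[0.0595,0,-0.0039,0,0.131,0,1],[0.0595,0,-0.0039,0,0.131,0,1],[0.0595,0,-0.0039,0,0.131,0,1],[0.0595,0,-0.0039,0,0.131,0,1],[0.0595,0,-0.0039,0,0.131,0,1],[0.0595,0,-0.0039,0,0.131,0,1],[0.0595,0,-0.0039,0,0.131,0,1],[0.0595,0,-0.0039,0,0.131,0,1]]'; python3 plan.py .37 -.267 .18 104.4
```

```text
time: 1.1
tool_pos: [0.3721, 0.2696, 0.204]
tcp_rot: [-1.441, 0.74, -0.74]
wrist_force: [0.2, -0.0, 0.4]
width: 1.0
time: 2.1
tool_pos: [0.4167, -0.1843, 0.2039]
tcp_rot: [-0.976, 1.516, -1.516]
wrist_force: [0.7, -0.5, -0.7]
width: 0.998
t 2.1 pos [ 0.4167 -0.1843  0.2039] jawyaw -24.4 ydir [ 0. -0. -1.] w 0.998 F [ 0.7 -0.5 -0.7] q [-0.47 -0.16  2.05  0.    1.25 -0.04]
turn about tool y (rad):  0.8932  other: -2.2484
shift BEFORE turn (tool): [ 0.0946  0.0239 -0.0083]
shift AFTER turn: [0.0658 0.0239 0.0685]
full rotvec (tool): [-0.      0.8932 -0.    ]
```

```bash
python3 -m handwheel '[[0.0473,0,-0.004,0,0,0,1],[0.0473,0,-0.0043,0,0,0,0.5],[0,0,0,0,0.1786,0,0.5],[0,0,0,0,0.1786,0,0.5],[0,0,0,0,0.1786,0,0.5],[0,0.01,0,0,0.1786,0,0.5],[0,0.01,0,0,0.1788,0,0.5],[0,0,0,0,0,0,0.5]]'; python3 plan.py .37 -.267 .18 104.4
cat > st2.py <<'E'
import sys
from h import *
x,y,zs,half=float(sys.argv[1]),float(sys.argv[2]),[float(a) for a in sys.argv[3].split(',')],float(sys.argv[4])
rows=[]
for n in("scene","top"):
    d=cam(n); r=[]
    for z in zs:
        im=ortho(d,x,y,z,half,300)[:,:,::-1].copy(); cv2.drawMarker(im,(150,150),(0,0,255),0,6); r.append(im)
    rows.append(np.hstack(r))
cv2.imwrite(sys.argv[5],np.vstack(rows))
E
python3 - <<'E'
from h import *
d=cam("scene");t=cam("top")
print(w2pix(d,[.37,-.267,.18]),w2pix(t,[.37,-.267,.18]))
a=cv2.resize(d['image'][90:240,100:300],(800,600),interpolation=cv2.INTER_CUBIC)[:,:,::-1]
b=cv2.resize(t['image'][150:270,270:430],(800,600),interpolation=cv2.INTER_CUBIC)[:,:,::-1]
cv2.imwrite('pics/g1.png',a);cv2.imwrite('pics/g2.png',b)
E
```

```text
time: 3.1
tool_pos: [0.3702, -0.2646, 0.1829]
tcp_rot: [-0.272, 2.087, -2.083]
wrist_force: [0.8, 0.6, -0.7]
width: 0.5
t 3.1 pos [ 0.3702 -0.2646  0.1829] jawyaw -75.2 ydir [-0.002  0.002 -1.   ] w 0.5 F [ 0.8  0.6 -0.7] q [-0.68 -0.15  2.08  0.    1.21  0.64]
turn about tool y (rad):  0.0061  other: -3.1355
shift BEFORE turn (tool): [0.0008 0.0029 0.0023]
shift AFTER turn: [0.0008 0.0029 0.0023]
full rotvec (tool): [0.0022 0.0061 0.0016]
[[166.03925391 132.18415703]] [[355.55728034 214.95001388]]
```

View pics/g1.png

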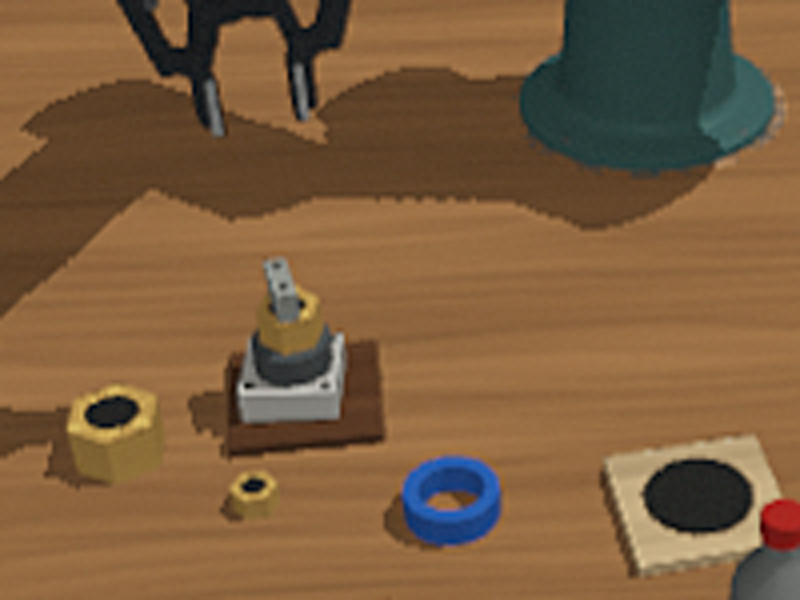

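```bash
python3 -m handwheel '[[0,0.04,0.002,0,0,0,0.5],[0,0.04,0,0,0,0,0.5],[0,0.01,0,0,0,0,0.5],[0,0.008,0,0,0,0,0.5],[0,0,0,0,0,0,0.4]]'; python3 st2.py .37 -.267 .102,.08 .05 pics/a1.png; python3 plan.py .37 -.267 .084 104.4
```

```text
time: 3.82
tool_pos: [0.3722, -0.2678, 0.087]
tcp_rot: [-0.268, 2.084, -2.085]
wrist_force: [-0.4, -0.1, 0.3]
width: 0.397
t 3.92 pos [ 0.3726 -0.2681  0.0876] jawyaw -75.3 ydir [ 0.002 -0.002 -1.   ] w 0.401 F [-0.1  0.   0.6] q [-0.68 -0.04  2.17 -0.    1.01  0.64]
turn about tool y (rad):  0.0046  other: -3.137
shift BEFORE turn (tool): [ 0.0023  0.0036 -0.0017]
shift AFTER turn: [ 0.0023  0.0036 -0.0017]
full rotvec (tool): [-0.002   0.0046 -0.0015]
```

View pics/a1.png

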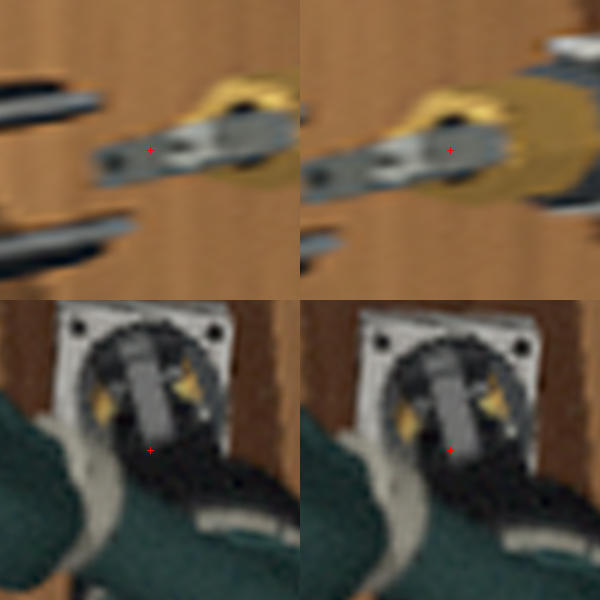

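```bash
python3 -m handwheel '[[0.001,0.003,-0.001,0,0,0,0.35],[0,0,0,0,0,0,0.0],[0,0,0,0,0,0,0],[0,0,0,0,0,0,0],[0,0,0,0,0,0,0],[0,0,0,0,0,0,0]]' 40; python3 st2.py .37 -.267 .102,.08 .05 pics/a2.png; python3 plan.py
```

```text
time: 4.68
tool_pos: [0.3704, -0.2666, 0.0832]
tcp_rot: [-0.268, 2.085, -2.085]
wrist_force: [-0.3, -0.2, -0.2]
width: 0.001
t 4.78 pos [ 0.3704 -0.2666  0.0832] jawyaw -75.4 ydir [-0.  0. -1.] w -0.001 F [-0.3 -1.  -0.2] q [-0.68 -0.04  2.18 -0.    1.    0.64]
```

View pics/a2.png

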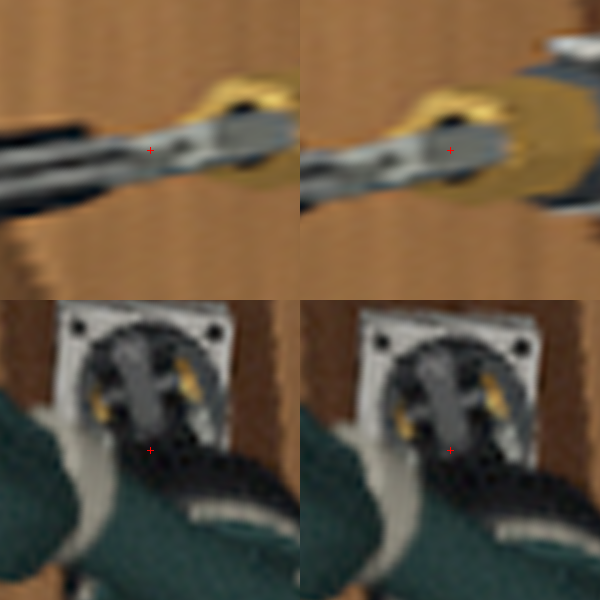

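Run:
```python
from h import *
d=cam("scene",False)
cv2.imwrite('pics/g3.png',cv2.resize(d['image'][110:210,130:230],(600,600),interpolation=cv2.INTER_CUBIC)[:,:,::-1])
print(w2pix(d,[[.3704,-.2666,.0832],[.3704,-.2666,.102]]))
```

```text
[[171.20771582 164.72164901]
 [170.27687641 158.69797731]]
```

View pics/g3.png

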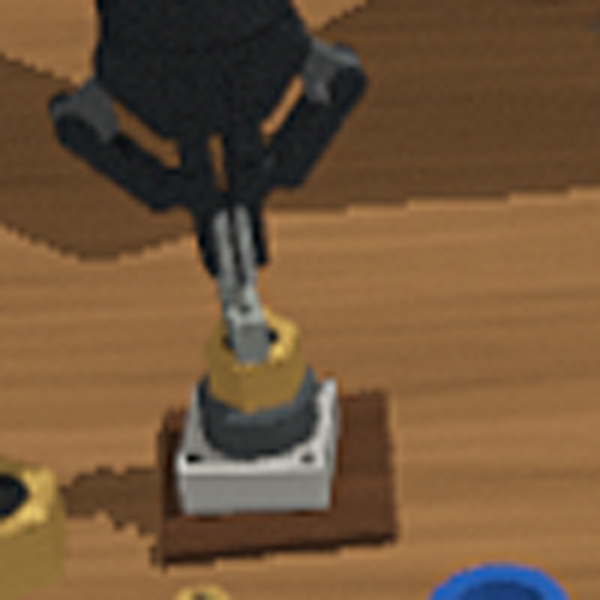

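Run:
```python
from h import *
d=cam("scene",False);C=cloud(d)
for r in range(143,175,2):
    print(r,[tuple((C[r,c]*1000).round().astype(int)) for c in range(165,176,2)])
t=cam("top",False)
print(w2pix(t,[[.3704,-.2666,.0832],[.3704,-.2666,.2]]))
cv2.imwrite('pics/g4.png',cv2.resize(t['image'][150:280,270:440],(780,596),interpolation=cv2.INTER_CUBIC)[:,:,::-1])
```

```text
143 [(np.int64(381), np.int64(-272), np.int64(157)), (np.int64(370), np.int64(-269), np.int64(149)), (np.int64(382), np.int64(-262), np.int64(156)), (np.int64(383), np.int64(-257), np.int64(157)), (np.int64(381), np.int64(-253), np.int64(155)), (np.int64(146), np.int64(-280), np.int64(2))]
145 [(np.int64(386), np.int64(-272), np.int64(154)), (np.int64(379), np.int64(-268), np.int64(149)), (np.int64(382), np.int64(-263), np.int64(151)), (np.int64(380), np.int64(-258), np.int64(149)), (np.int64(375), np.int64(-254), np.int64(146)), (np.int64(154), np.int64(-279), np.int64(0))]
147 [(np.int64(377), np.int64(-274), np.int64(142)), (np.int64(382), np.int64(-268), np.int64(145)), (np.int64(381), np.int64(-264), np.int64(144)), (np.int64(381), np.int64(-259), np.int64(144)), (np.int64(374), np.int64(-255), np.int64(139)), (np.int64(167), np.int64(-278), np.int64(2))]
149 [(np.int64(379), np.int64(-274), np.int64(138)), (np.int64(380), np.int64(-269), np.int64(138)), (np.int64(382), np.int64(-264), np.int64(139)), (np.int64(382), np.int64(-260), np.int64(139)), (np.int64(374), np.int64(-256)
[... 2889 characters left out ...]
261), np.int64(85)), (np.int64(385), np.int64(-257), np.int64(80))]
171 [(np.int64(383), np.int64(-283), np.int64(74)), (np.int64(385), np.int64(-277), np.int64(75)), (np.int64(391), np.int64(-271), np.int64(79)), (np.int64(389), np.int64(-267), np.int64(77)), (np.int64(389), np.int64(-262), np.int64(77)), (np.int64(391), np.int64(-256), np.int64(78))]
173 [(np.int64(378), np.int64(-284), np.int64(64)), (np.int64(386), np.int64(-278), np.int64(69)), (np.int64(393), np.int64(-272), np.int64(74)), (np.int64(392), np.int64(-267), np.int64(73)), (np.int64(390), np.int64(-262), np.int64(71)), (np.int64(390), np.int64(-257), np.int64(71))]
[[345.39362477 219.11507307]
 [357.71755334 213.78250006]]
```

View pics/g4.png

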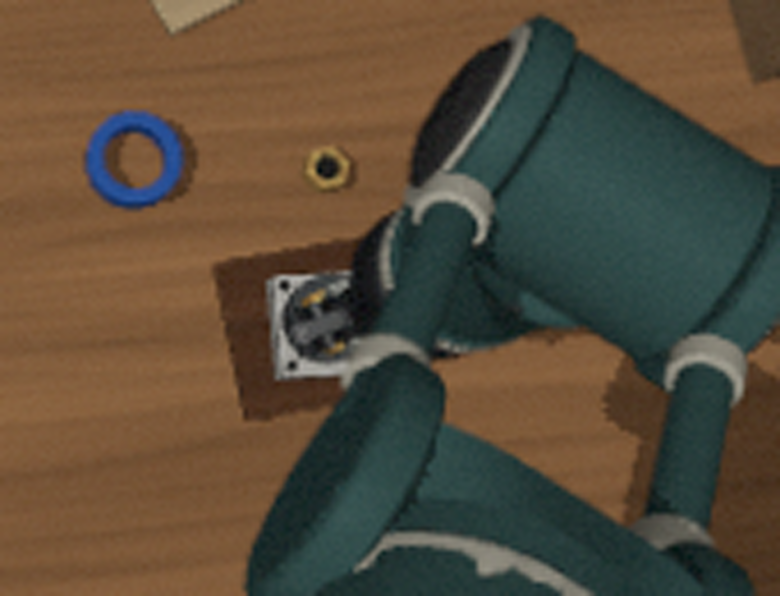

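```bash
python3 -m handwheel '[[0,0,0,0,0,0,0.5],[0,0,0,0,0,0,0.5],[0,0,0,0,0,0,0.5],[0,0,0,0,0,0,0.5],[0,0.008,0,0,0,0,0.5],[0,0.008,0,0,0,0,0.5],[0,0,0,0,0,0,0.5]]' 40
cat > fing.py <<'E'
from h import *
import sys
d=cam("scene");C=cloud(d)
cv2.imwrite(sys.argv[1],cv2.resize(d['image'][100:210,120:230],(600,600),interpolation=cv2.INTER_CUBIC)[:,:,::-1])
E
python3 fing.py pics/g5.png;python3 plan.py
```

```text
time: 5.65
tool_pos: [0.3694, -0.2658, 0.0659]
tcp_rot: [-0.27, 2.088, -2.084]
wrist_force: [-0.8, 0.2, -0.0]
width: 0.499
t 5.7 pos [ 0.3698 -0.2661  0.0664] jawyaw -75.4 ydir [-0.001  0.001 -1.   ] w 0.494 F [ 0.5 -0.4  1. ] q [-0.68 -0.02  2.19 -0.    0.97  0.64]
```

View pics/g5.png

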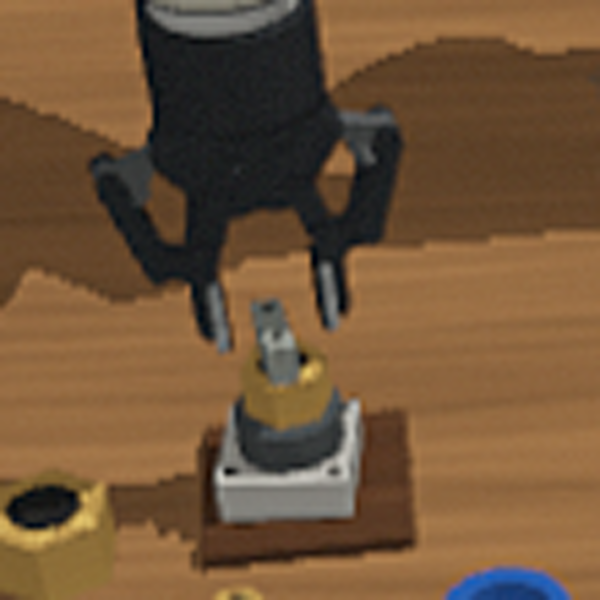

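```bash
python3 -m handwheel '[[0,0.006,0,0,0,0,0.4],[0,0.004,0,0,0,0,0.4],[0,0,0,0,0,0,0.2],[0,0,0,0,0,0,0.0],[0,0,0,0,0,0,0.0],[0,0,0,0,0,0,0]]' 40;python3 fing.py pics/g6.png;python3 plan.py
```

```text
time: 6.45
tool_pos: [0.3704, -0.2666, 0.0572]
tcp_rot: [-0.268, 2.085, -2.085]
wrist_force: [-0.0, -0.6, -1.2]
width: 0.154
t 6.5 pos [ 0.3704 -0.2666  0.0572] jawyaw -75.4 ydir [ 0. -0. -1.] w 0.153 F [-0.3  0.9 -0.9] q [-0.68 -0.01  2.2   0.    0.95  0.64]
```

View pics/g6.png

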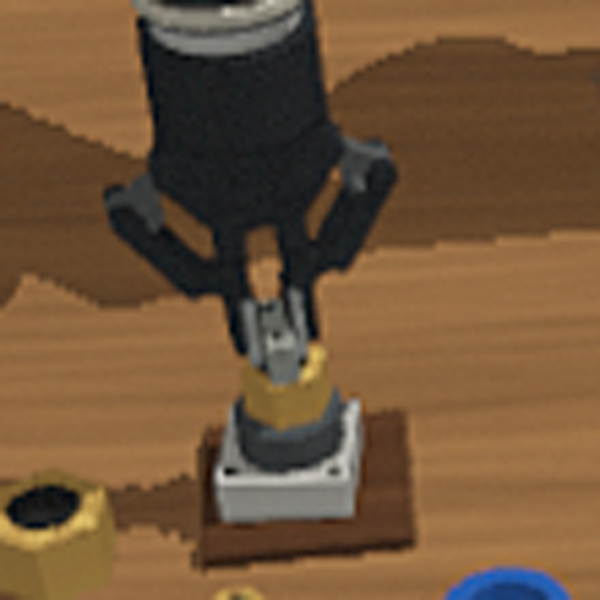

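```bash
python3 -m handwheel '[[0,-0.02,0,0,0,0,0],[0,-0.05,0,0,0,0,0],[0,-0.05,0,0,0,0,0],[0,-0.03,0,0,-0.164,0,0]]'; python3 plan.py .6067 .2112 .21 114
```

```text
time: 7.0
tool_pos: [0.3713, -0.2674, 0.2103]
tcp_rot: [-0.425, 1.983, -1.99]
wrist_force: [-0.5, -0.1, -0.2]
width: 0.154
t 7.0 pos [ 0.3713 -0.2674  0.2103] jawyaw -65.7 ydir [ 0.003 -0.002 -1.   ] w 0.154 F [-0.5 -0.1 -0.2] q [-0.68 -0.17  2.04 -0.    1.26  0.47]
turn about tool y (rad):  0.0048  other: -3.1368
shift BEFORE turn (tool): [-4.113e-01 -2.000e-04 -3.395e-01]
shift AFTER turn: [-4.097e-01  3.000e-04 -3.414e-01]
full rotvec (tool): [-0.0035  0.0048 -0.0018]
```

```bash
python3 -m handwheel '[[-0.041,0,-0.034,0,0,0,0],[-0.041,0,-0.034,0,0,0,0],[-0.041,0,-0.034,0,0,0,0],[-0.041,0,-0.034,0,0,0,0],[-0.041,0,-0.034,0,0,0,0],[-0.041,0,-0.034,0,0,0,0],[-0.041,0,-0.034,0,0,0,0],[-0.041,0,-0.034,0,0,0,0]]'; python3 -m handwheel '[[-0.041,0,-0.034,0,0,0,0],[-0.041,0,-0.034,0,0,0,0],[0,0.05,0,0,0,0,0],[0,0.05,0,0,0,0,0],[0,0,0,0,0,0,0],[0,0,0,0,0,0,0]]'; python3 plan.py .6067 .2112 -.0055 114; python3 st2.py .6067 .2112 .12,.08,.013 .06 pics/b1.png
```

```text
time: 8.0
tool_pos: [0.5597, 0.1172, 0.2071]
tcp_rot: [-0.424, 1.989, -1.99]
wrist_force: [0.5, -0.0, -0.5]
width: 0.153
time: 8.75
tool_pos: [0.6073, 0.2111, 0.1087]
tcp_rot: [-0.422, 1.99, -1.989]
wrist_force: [1.2, 0.6, -0.6]
width: 0.151
t 8.75 pos [0.6073 0.2111 0.1087] jawyaw -66.0 ydir [ 0.002  0.    -1.   ] w 0.151 F [ 1.2  0.6 -0.6] q [ 0.3   0.28  1.77 -0.    1.09  1.45]
turn about tool y (rad):  0.0005  other: -3.1411
shift BEFORE turn (tool): [ 0.0007  0.1142 -0.0003]
shift AFTER turn: [ 0.0005  0.1142 -0.0003]
full rotvec (tool): [-0.0002  0.0005 -0.0017]
```

View pics/b1.png

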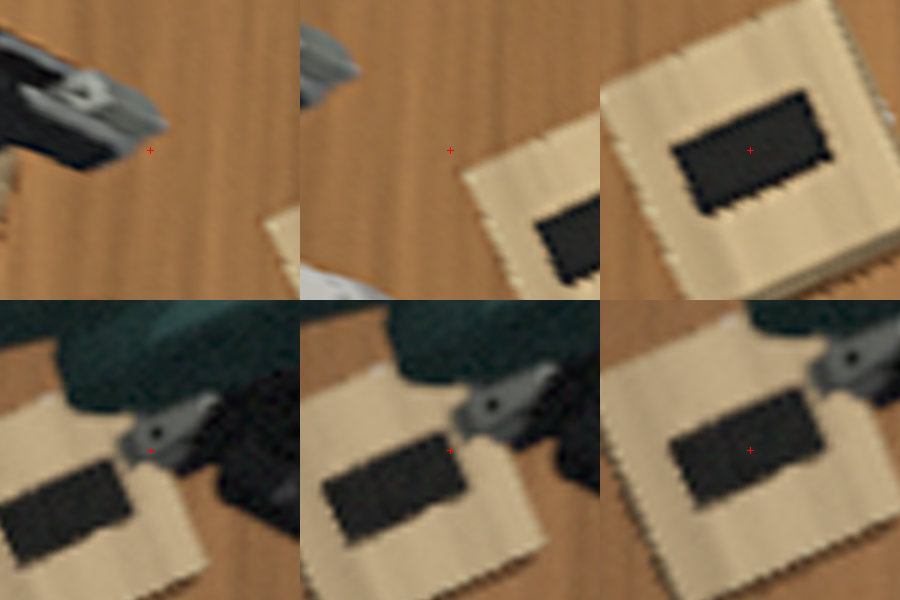

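```bash
python3 -m handwheel '[[0,0.05,0,0,0,0,0],[0,0.04,0,0,0,0,0],[0,0.016,0,0,0,0,0],[0,0,0,0,0,0,0],[0,0,0,0,0,0,0]]'; python3 plan.py .6067 .2112 -.0085 114; python3 st2.py .6067 .2112 .038,.013 .05 pics/b2.png; python3 -c "
from h import *
d=cam('scene',False);cv2.imwrite('pics/b3.png',cv2.resize(d['image'][190:270,330:420],(720,640)[:2],interpolation=2)[:600,:,::-1])
C=cloud(d);print(w2pix(d,[.6067,.2112,.03]))
m=(abs(C[...,0]-.607)<.03)&(abs(C[...,1]-.211)<.03)&(C[...,2]>.02)&(C[...,2]<.06)
print(m.sum())
"
```

```text
time: 9.48
tool_pos: [0.6085, 0.2116, 0.0038]
tcp_rot: [-0.419, 1.989, -1.988]
wrist_force: [1.1, 0.2, -0.2]
width: 0.155
t 9.47 pos [0.6085 0.2116 0.0038] jawyaw -66.0 ydir [ 0.004  0.001 -1.   ] w 0.155 F [ 1.1  0.2 -0.2] q [ 0.3   0.39  1.84 -0.    0.91  1.45]
turn about tool y (rad):  0.0006  other: -3.141
shift BEFORE turn (tool): [ 0.0019  0.0123 -0.0004]
shift AFTER turn: [ 0.0018  0.0123 -0.0004]
full rotvec (tool): [-0.0005  0.0006 -0.0042]
[[377.90281717 233.79163525]]
182
```

View pics/b2.png

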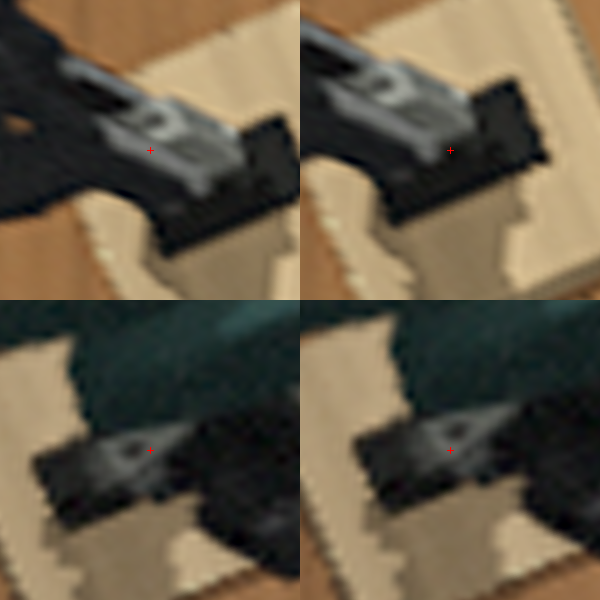

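View pics/b3.png

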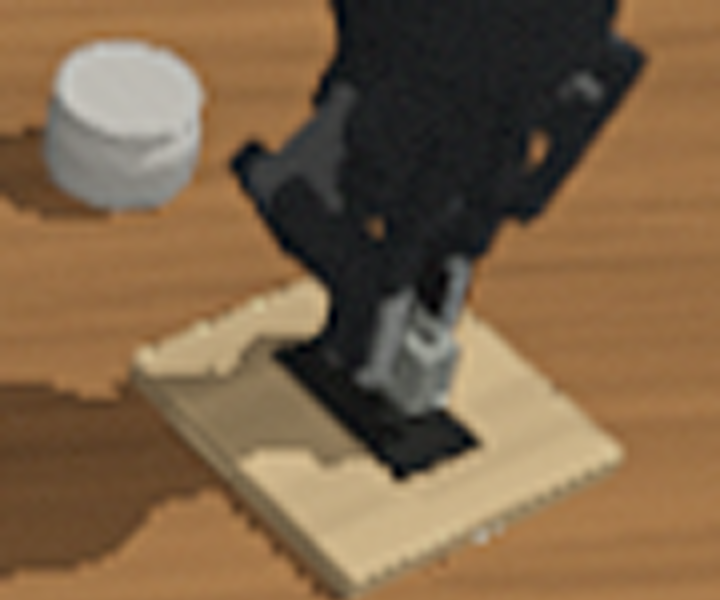

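```bash
python3 -m handwheel '[[0.001,0.006,0,0,0,0,0],[0,0.003,0,0,0,0,0],[0,0.001,0,0,0,0,0],[0,0,0,0,0,0,0],[0,0,0,0,0,0,0]]'; python3 plan.py .6067 .2112 -.0085 114;  python3 -c "
from h import *
d=cam('scene');cv2.imwrite('pics/b4.png',cv2.resize(d['image'][190:265,330:420],(720,600),interpolation=2)[:,:,::-1])
"
```

```text
time: 10.2
tool_pos: [0.6054, 0.2106, -0.0088]
tcp_rot: [-0.424, 1.99, -1.99]
wrist_force: [0.3, 0.9, -0.3]
width: 0.153
t 10.2 pos [ 0.6054  0.2106 -0.0088] jawyaw -66.0 ydir [ 0.  0. -1.] w 0.153 F [ 0.3  0.9 -0.3] q [0.3  0.4  1.85 0.   0.89 1.45]
turn about tool y (rad):  0.0007  other: -3.1409
shift BEFORE turn (tool): [-0.0014 -0.0003 -0.    ]
shift AFTER turn: [-0.0014 -0.0003 -0.    ]
full rotvec (tool): [-0.      0.0007 -0.    ]
```

View pics/b4.png

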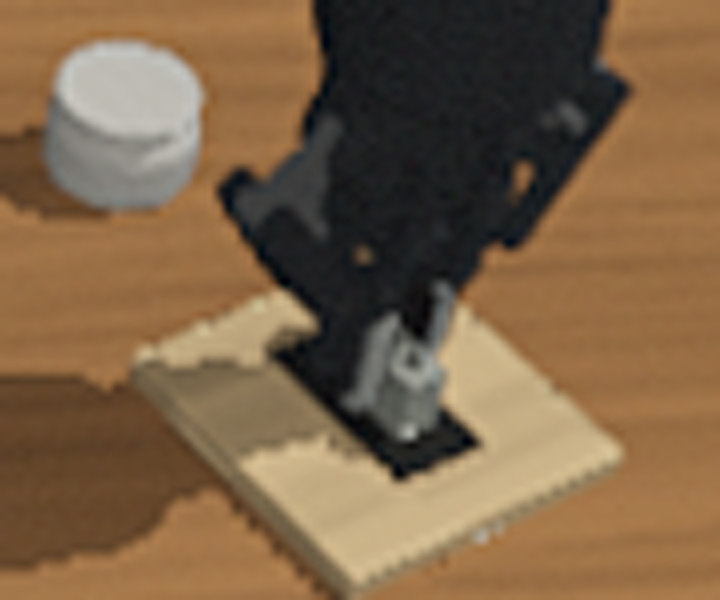

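Run:
```python
from h import *
d=cam("scene",False)
im=ortho(d,.6067,.2112,.013,.04,600)[:,:,::-1].copy()
# expected key footprint from TCP (x,y .6054,.2106, yaw 24)
a=np.radians(24);u=np.array([np.cos(a),np.sin(a)]);v=np.array([-u[1],u[0]])
for c,col in(((.6054,.2106),(0,255,0)),):
  P=[np.array(c)+sx*.02*u+sy*.007*v for sx,sy in((1,1),(1,-1),(-1,-1),(-1,1))]
  q=np.array([[300+(p[0]-.6067)/.08*600,300-(p[1]-.2112)/.08*600] for p in P],int)
  cv2.polylines(im,[q],True,col,1)
cv2.imwrite('pics/b5.png',im)
```

```text
(no output)
```

View pics/b5.png

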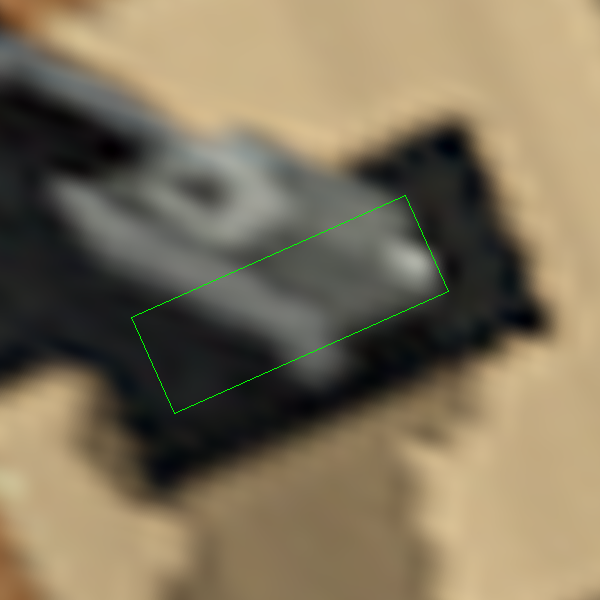

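```bash
python3 -m handwheel '[[0,0.001,0,0,0,0,0],[0,0,0,0,0,0,0],[0,0,0,0,0,0,0]]'; python3 plan.py; python3 -m handwheel '[[0,0.001,0,0,0,0,0],[0,0,0,0,0,0,0],[0,0,0,0,0,0,0]]'; python3 plan.py
```

```text
time: 10.62
tool_pos: [0.6054, 0.2105, -0.0098]
tcp_rot: [-0.424, 1.99, -1.99]
wrist_force: [-1.2, 0.4, -0.6]
width: 0.156
t 10.62 pos [ 0.6054  0.2105 -0.0098] jawyaw -66.0 ydir [-0. -0. -1.] w 0.156 F [-1.2  0.4 -0.6] q [0.3  0.4  1.85 0.   0.89 1.45]
time: 11.0
tool_pos: [0.6055, 0.2106, -0.01]
tcp_rot: [-0.424, 1.99, -1.99]
wrist_force: [-2.6, -0.9, 6.6]
width: 0.152
t 11.0 pos [ 0.6055  0.2106 -0.01  ] jawyaw -66.0 ydir [ 0.  0. -1.] w 0.152 F [-2.6 -0.9  6.6] q [ 0.3   0.4   1.85 -0.    0.89  1.45]
```

```bash
python3 -m handwheel '[[0,0,0,0,0,0,0.3],[0,0,0,0,0,0,0.5],[0,0,0,0,0,0,0.6],[0,-0.02,0,0,0,0,0.6],[0,-0.05,0,0,0,0,0.6],[0,-0.06,0,0,0,0,1],[0,-0.06,0,0,0,0,1],[0,-0.03,0,0,0,0,1]]'; python3 -m handwheel '[[0.041,0,0.034,0,0,0,1],[0.041,0,0.034,0,0,0,1],[0.041,0,0.034,0,0,0,1],[0.041,0,0.034,0,0,0,1],[0.041,0,0.034,0,0,0,1]]'; python3 st2.py .6067 .2112 .035,.013 .05 pics/b6.png;python3 plan.py;  python3 - <<'E'
from h import *
t=cam("top",False)
im=np.hstack([ortho(t,.37,-.26,z,.04,380) for z in(.08,.056)])[:,:,::-1]
cv2.imwrite('pics/n1.png',im)
E
```

```text
time: 12.0
tool_pos: [0.6077, 0.2113, 0.2162]
tcp_rot: [-0.414, 1.987, -1.986]
wrist_force: [-0.3, -0.0, 0.9]
width: 1.002
time: 12.62
tool_pos: [0.4868, -0.0296, 0.2109]
tcp_rot: [-0.422, 1.988, -1.99]
wrist_force: [0.8, -0.5, 0.6]
width: 0.999
t 12.72 pos [ 0.4856 -0.0318  0.2107] jawyaw -66.2 ydir [ 0.001 -0.002 -1.   ] w 0.998 F [0.2 0.4 0.6] q [-0.12 -0.1   1.99 -0.    1.26  1.04]
```

View pics/b6.png

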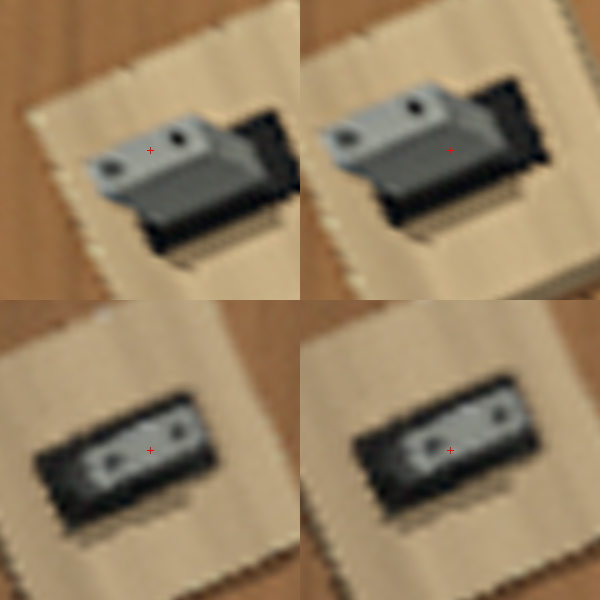

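View pics/n1.png

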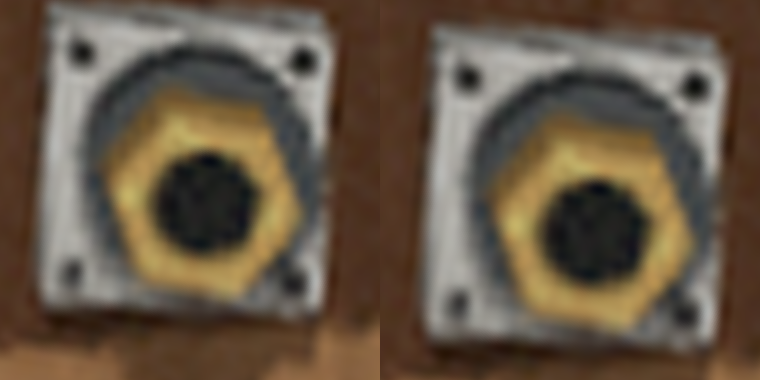

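```bash
cat > fit.py <<'E'
import sys
from h import *
from scipy.optimize import minimize
def nutmodel(x,y,a,z0=.056,h=.024,r=.0208):
    t=a+np.arange(6)*np.pi/3
    return np.array([[x+r*np.cos(k),y+r*np.sin(k),z] for z in(z0,z0+h) for k in t])
def fit(d,mask,mk,x0):
    S=8
    v,u=np.nonzero(mask); u0,u1,v0,v1=u.min()-8,u.max()+9,v.min()-8,v.max()+9
    m=cv2.resize(mask[v0:v1,u0:u1].astype(np.float32),None,fx=S,fy=S,interpolation=cv2.INTER_LINEAR)
    def cost(p):
        q=(w2pix(d,mk(*p))-[u0,v0]+.5)*S
        h=cv2.convexHull(q.astype(np.float32)); g=np.zeros(m.shape,np.uint8)
        cv2.fillConvexPoly(g,(h*16).round().astype(int),1,shift=4)
        return np.abs(g-m).sum()/m.sum()
    best=min((minimize(cost,[x0[0],x0[1],a],method='Nelder-Mead',options=dict(initial_simplex=[[x0[0],x0[1],a],[x0[0]+.004,x0[1],a],[x0[0],x0[1]+.004,a],[x0[0],x0[1],a+.2]])) for a in x0[2]),key=lambda r:r.fun)
    return best.x,best.fun
E
python3 - <<'E'
from fit import *
for n in("top","scene"):
    d=cam(n,False); hsv=cv2.cvtColor(d['image'],cv2.COLOR_RGB2HSV)
    c=w2pix(d,[.372,-.264,.068])[0]
    m=((hsv[...,0]>14)&(hsv[...,0]<35)&(hsv[...,1]>110)&(hsv[...,2]>60)).astype(np.uint8)
    r=d['image'].astype(int)
    roi=np.zeros_like(m); cv2.circle(roi,tuple(int(v) for v in c),18,1,-1); m&=roi
    # fill bore
    m=cv2.morphologyEx(m,cv2.MORPH_OPEN,np.ones((3,3)))
    l=cv2.connectedComponentsWithStats(m); i=1+np.argmax(l[2][1:,4]); cnt=max(cv2.findContours((l[1]==i).astype(np.uint8),0,1)[0],key=cv2.contourArea)
    M=np.zeros_like(m); cv2.drawContours(M,[cnt],-1,1,-1)
    x,f=fit(d,M,nutmodel,(.373,-.264,(-.3,0,.3))); print(n,x.round(4),np.degrees(x[2])%60,round(f,3))
    o=cv2.resize(d['image'][int(c[1])-25:int(c[1])+25,int(c[0])-25:int(c[0])+25],None,fx=8,fy=8)
    q=(w2pix(d,nutmodel(*x))-[int(c[0])-25,int(c[1])-25]+.5)*8
    o=o.copy();cv2.polylines(o,[cv2.convexHull(q.astype(np.int32))],True,(255,0,0)); cv2.imwrite(f'pics/nf_{n}.png',np.hstack([o[:,:,::-1],cv2.resize(M[int(c[1])-25:int(c[1])+25,int(c[0])-25:int(c[0])+25]*255,None,fx=8,fy=8)[...,None].repeat(3,2)]))
E
python3 -c "
import cv2,numpy as np;cv2.imwrite('pics/nf.png',cv2.resize(np.vstack([cv2.imread('pics/nf_top.png'),cv2.imread('pics/nf_scene.png')]),(600,600)))"
```

```text
top [ 0.3735 -0.2635  0.8539] 48.926456491284405 0.104
scene [ 0.3682 -0.2671  0.7336] 42.02969953327415 0.178
```

View pics/nf.png

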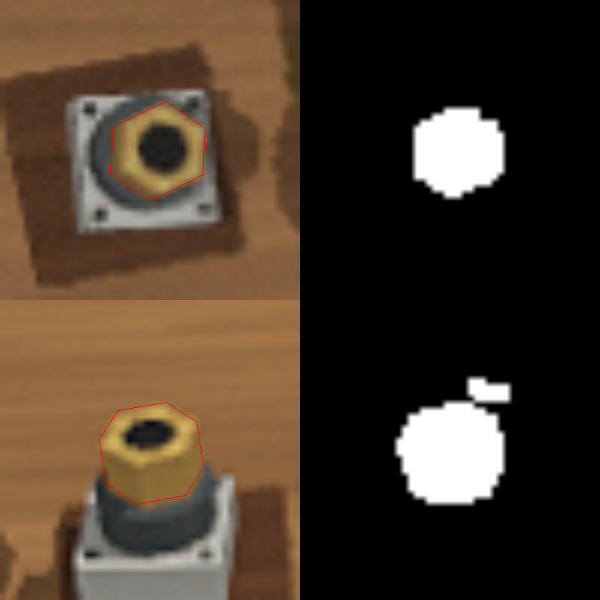

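```bash
python3 -m handwheel '[[0.041,0,0.034,0,0,0,1],[0.041,0,0.034,0,0,0,1],[0.041,0,0.034,0,0,0,1],[0.041,0,0.034,0,0,0,1],[0,0,0,0,-0.147,0,1],[0,0,0,0,-0.147,0,1],[0,0,0,0,-0.147,0,1],[0,0,0,0,0,0,1]]';python3 plan.py .3725 -.265 .12 -41
```

```text
time: 13.72
tool_pos: [0.3938, -0.219, 0.2103]
tcp_rot: [-0.783, 1.71, -1.712]
wrist_force: [0.3, -0.1, -0.0]
width: 0.998
t 13.72 pos [ 0.3938 -0.219   0.2103] jawyaw -40.8 ydir [ 0.002 -0.001 -1.   ] w 0.998 F [ 0.3 -0.1 -0. ] q [-0.56 -0.18  2.05  0.    1.27  0.15]
turn about tool y (rad):  0.0041  other: -3.1375
shift BEFORE turn (tool): [0.0488 0.0903 0.0138]
shift AFTER turn: [0.0486 0.0903 0.0141]
full rotvec (tool): [-0.0016  0.0041 -0.0006]
```

```bash
python3 -m handwheel '[[0.049,0,0.014,0,0,0,0.8],[0,0.05,0,0,0,0,0.7],[0,0.04,0,0,0,0,0.7],[0,0.04,0,0,0,0,0.7],[0,0.03,0,0,0,0,0.7],[0,0,0,0,0,0,0.7],[0,0,0,0,0,0,0.7]]';python3 plan.py .3725 -.265 .03 -41;python3 fing.py pics/g7.png
```

```text
time: 14.6
tool_pos: [0.3729, -0.2661, 0.0506]
tcp_rot: [-0.783, 1.709, -1.712]
wrist_force: [1.0, 0.1, -0.0]
width: 0.699
t 14.6 pos [ 0.3729 -0.2661  0.0506] jawyaw -40.7 ydir [ 0.002 -0.001 -1.   ] w 0.699 F [ 1.   0.1 -0. ] q [-0.67  0.01  2.2   0.    0.93  0.04]
turn about tool y (rad):  0.0045  other: -3.1371
shift BEFORE turn (tool): [-0.0006  0.0206 -0.001 ]
shift AFTER turn: [-0.0006  0.0206 -0.001 ]
full rotvec (tool): [-0.002   0.0045 -0.0001]
```

View pics/g7.png

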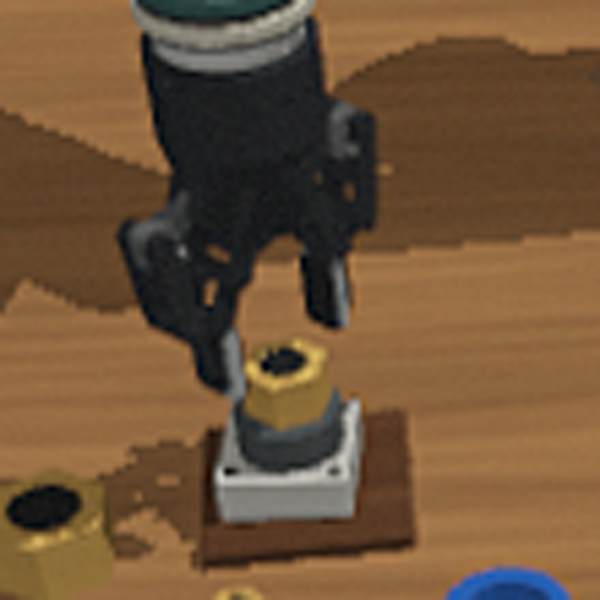

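```bash
python3 -m handwheel '[[0,0.01,0,0,0,0,0.7],[0,0.009,0,0,0,0,0.7],[0,0,0,0,0,0,0.6],[0,0,0,0,0,0,0.3],[0,0,0,0,0,0,0.2],[0,0,0,0,0,0,0.2],[0,0,0,0,0,0,0.2]]' 40;python3 plan.py .3725 -.265 .03 -41;python3 fing.py pics/g8.png
```

```text
time: 15.52
tool_pos: [0.3717, -0.2655, 0.0302]
tcp_rot: [-0.785, 1.71, -1.71]
wrist_force: [-0.8, -0.8, -0.4]
width: 0.41
t 15.53 pos [ 0.3717 -0.2655  0.0302] jawyaw -40.7 ydir [ 0. -0. -1.] w 0.41 F [-0.8 -0.8 -0.4] q [-0.67  0.03  2.22 -0.    0.89  0.04]
turn about tool y (rad):  0.0054  other: -3.1362
shift BEFORE turn (tool): [-0.0009  0.0002  0.0003]
shift AFTER turn: [-0.0009  0.0002  0.0003]
full rotvec (tool): [-0.0001  0.0054  0.    ]
```

View pics/g8.png

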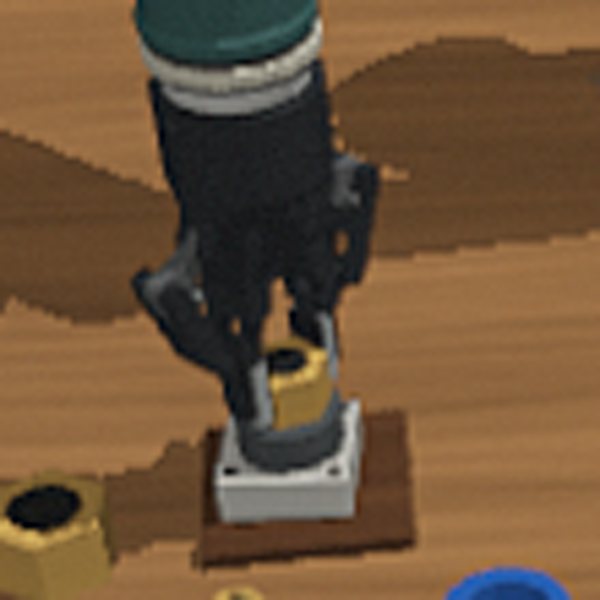

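```bash
python3 -m handwheel '[[0,-0.02,0,0,0,0,0.2],[0,-0.05,0,0,0,0,0.2],[0,-0.04,0,0,0.17,0,0.2],[0,-0.03,0,0,0.17,0,0.2],[0,-0.02,0,0,0.171,0,0.2],[0,0,0,0,0,0,0.2]]';python3 plan.py .6345 -.2295 .19 -70
```

```text
time: 16.32
tool_pos: [0.3728, -0.2664, 0.192]
tcp_rot: [-0.358, 2.026, -2.032]
wrist_force: [0.5, 0.4, -2.3]
width: 0.412
t 16.32 pos [ 0.3728 -0.2664  0.192 ] jawyaw -69.9 ydir [ 0.003 -0.003 -1.   ] w 0.412 F [ 0.5  0.4 -2.3] q [-0.67 -0.15  2.06  0.    1.22  0.54]
turn about tool y (rad):  0.0024  other: -3.1392
shift BEFORE turn (tool): [-0.2584  0.0027  0.0555]
shift AFTER turn: [-0.2585  0.002   0.0548]
full rotvec (tool): [-0.0035  0.0024 -0.0021]
```

```bash
python3 -m handwheel '[[-0.0518,0,0.011,0,0,0,0.2],[-0.0518,0,0.011,0,0,0,0.2],[-0.0518,0,0.011,0,0,0,0.2],[-0.0518,0,0.011,0,0,0,0.2],[-0.0518,0.03,0.011,0,0,0,0.2],[0,0.05,0,0,0,0,0.2],[0,0.05,0,0,0,0,0.2],[0,0.04,0,0,0,0,0.2]]';python3 -m handwheel '[[0,0.01,0,0,0,0,0.2],[0,0,0,0,0,0,0.2],[0,0,0,0,0,0,0.2]]';python3 plan.py .6345 -.2295 -.0125 -70; python3 st2.py .6345 -.2295 .045,.013 .05 pics/c1.png
```

```text
time: 17.32
tool_pos: [0.6314, -0.2272, 0.0152]
tcp_rot: [-0.368, 2.034, -2.028]
wrist_force: [-0.2, 0.3, -1.4]
width: 0.41
time: 17.7
tool_pos: [0.6357, -0.2293, 0.0125]
tcp_rot: [-0.356, 2.028, -2.032]
wrist_force: [0.1, 0.2, -0.9]
width: 0.41
t 17.7 pos [ 0.6357 -0.2293  0.0125] jawyaw -69.9 ydir [ 0.004 -0.001 -1.   ] w 0.41 F [ 0.1  0.2 -0.9] q [-0.38  0.43  1.76  0.    0.95  0.84]
turn about tool y (rad):  0.0011  other: -3.1405
shift BEFORE turn (tool): [ 0.0013  0.025  -0.0003]
shift AFTER turn: [ 0.0012  0.025  -0.0002]
full rotvec (tool): [-0.0026  0.0011 -0.0029]
```

View pics/c1.png

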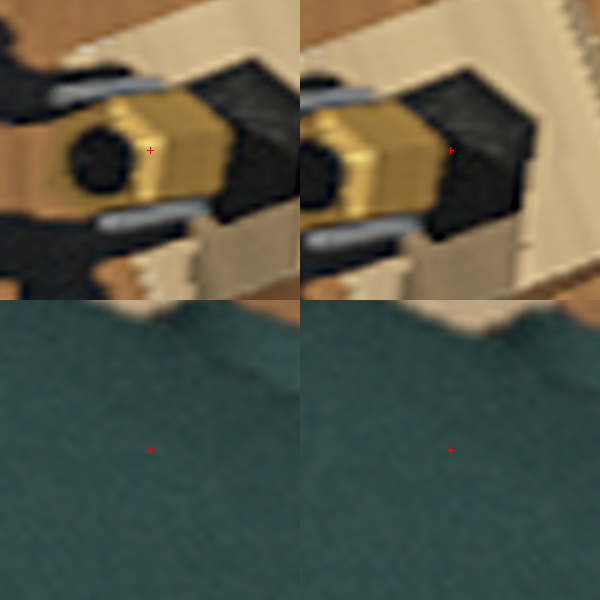

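```bash
python3 -m handwheel '[[0,0.015,0,0,0,0,0.2],[0,0.008,0,0,0,0,0.2],[0,0,0,0,0,0,0.2],[0,0.001,0,0,0,0,0.2],[0,0,0,0,0,0,0.2]]';python3 plan.py .6345 -.2295 -.0125 -70; python3 -m handwheel '[[0,0.001,0,0,0,0,0.2],[0,0,0,0,0,0,0.2]]';python3 -m handwheel '[[0,0.001,0,0,0,0,0.2],[0,0,0,0,0,0,0.2]]';python3 st2.py .6345 -.2295 .037,.013 .05 pics/c2.png
```

```text
time: 18.42
tool_pos: [0.6335, -0.2284, -0.013]
tcp_rot: [-0.36, 2.032, -2.031]
wrist_force: [-3.2, 1.2, 8.2]
width: 0.413
t 18.43 pos [ 0.6335 -0.2284 -0.013 ] jawyaw -70.0 ydir [-0.001  0.    -1.   ] w 0.413 F [-3.2  1.2  8.2] q [-0.38  0.46  1.77 -0.    0.91  0.84]
turn about tool y (rad):  0.0006  other: -3.141
shift BEFORE turn (tool): [-0.0005 -0.0005  0.0014]
shift AFTER turn: [-0.0005 -0.0005  0.0014]
full rotvec (tool): [0.0006 0.0006 0.0008]
time: 18.68
tool_pos: [0.6335, -0.2283, -0.013]
tcp_rot: [-0.36, 2.032, -2.031]
wrist_force: [-6.2, 2.0, 12.4]
width: 0.416
time: 18.92
tool_pos: [0.6335, -0.2283, -0.013]
tcp_rot: [-0.36, 2.032, -2.031]
wrist_force: [-8.3, 2.6, 17.9]
width: 0.411
```

View pics/c2.png

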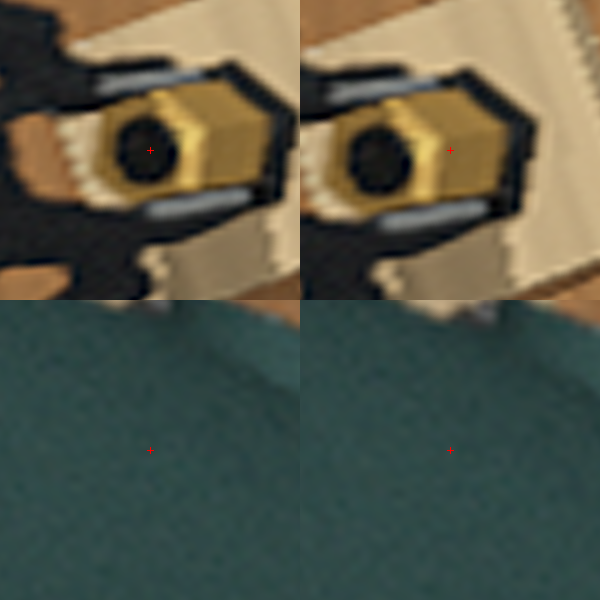

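```bash
python3 -m handwheel '[[0,-0.002,0,0,0,0,0.2],[0,0,0,0,0,0,0.5],[0,0,0,0,0,0,0.7],[0,0,0,0,0,0,0.7],[0,-0.03,0,0,0,0,0.8],[0,-0.06,0,0,0,0,1],[0,-0.06,0,0,0,0,1],[0,-0.06,0,0,0,0,1]]'; python3 plan.py; python3 -m handwheel '[[0.0518,0,-0.011,0,0,0,1],[0.0518,0,-0.011,0,0,0,1],[0.0518,-0.02,-0.011,0,0,0,1]]';  python3 -m handwheel '[[0,0,-0.06,0,0,0,1],[0,0,-0.06,0,0,0,1]]';python3 plan.py; python3 st2.py .6345 -.2295 .037,.013 .05 pics/c3.png;  python3 - <<'E'
from h import *
t=cam("top",False)
im=np.hstack([ortho(t,.37,-.26,z,.04,380) for z in(.056,.034)])[:,:,::-1]
cv2.imwrite('pics/n2.png',im)
d=cam("scene",False)
im=np.hstack([ortho(d,.37,-.26,z,.04,380) for z in(.056,.034)])[:,:,::-1]
cv2.imwrite('pics/n3.png',im)
E
```

```text
time: 20.02
tool_pos: [0.6337, -0.2284, 0.1976]
tcp_rot: [-0.359, 2.032, -2.031]
wrist_force: [0.5, -1.2, 0.2]
width: 0.999
t 20.02 pos [ 0.6337 -0.2284  0.1976] jawyaw -70.0 ydir [-0.  0. -1.] w 0.999 F [ 0.5 -1.2  0.2] q [-0.38  0.27  1.61 -0.    1.26  0.84]
time: 20.4
tool_pos: [0.4739, -0.25, 0.2144]
tcp_rot: [-0.363, 2.035, -2.03]
wrist_force: [-0.6, -1.1, -0.4]
width: 0.997
time: 20.65
tool_pos: [0.4346, -0.1377, 0.2165]
tcp_rot: [-0.354, 2.033, -2.033]
wrist_force: [0.9, 0.9, 0.4]
width: 0.995
t 20.65 pos [ 0.4346 -0.1377  0.2165] jawyaw -70.2 ydir [ 0.001  0.    -1.   ] w 0.995 F [0.9 0.9 0.4] q [-0.36 -0.17  2.03  0.    1.28  0.86]
```

View pics/c3.png

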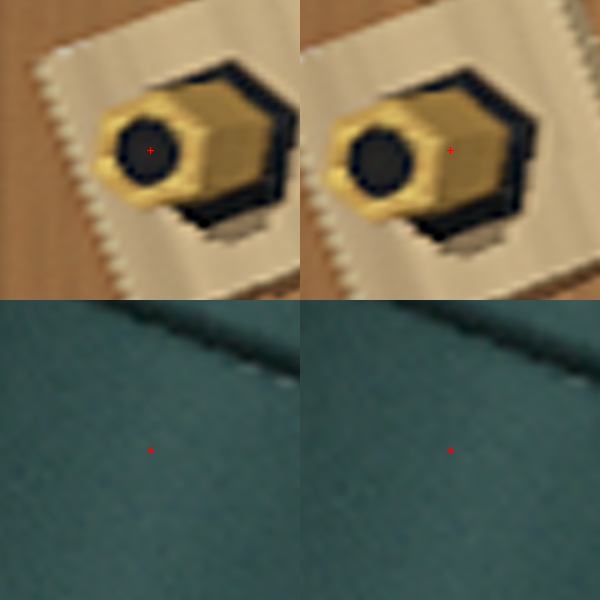

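View pics/n2.png

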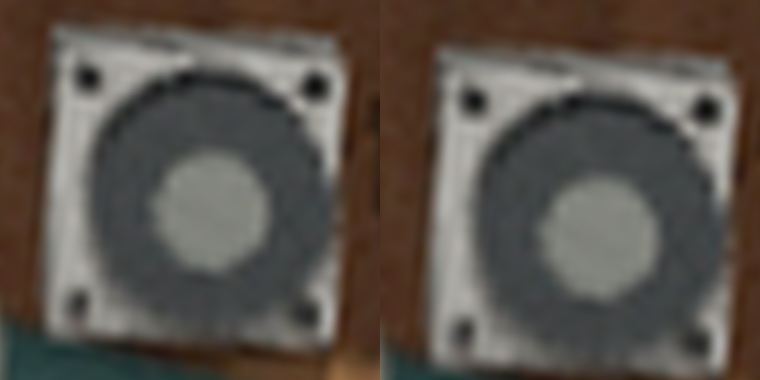

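View pics/n3.png

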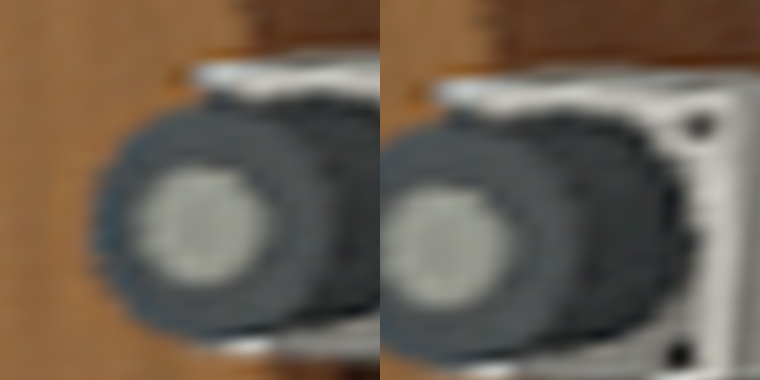

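```bash
python3 plan.py .3732 -.2655 .1 -70
```

```text
t 20.75 pos [ 0.433  -0.1342  0.2157] jawyaw -69.8 ydir [-0.001  0.002 -1.   ] w 0.999 F [ 0.8 -0.6 -0.2] q [-0.36 -0.17  2.04  0.    1.28  0.86]
turn about tool y (rad):  0.0032  other: -3.1383
shift BEFORE turn (tool): [0.1014 0.1154 0.1029]
shift AFTER turn: [0.1011 0.1157 0.103 ]
full rotvec (tool): [0.0025 0.0032 0.0003]
```

```bash
python3 -m handwheel '[[0.0337,0,0.0343,0,0,0,1],[0.0337,0,0.0343,0,0,0,1],[0.0337,0,0.0343,0,0,0,1],[0,0.05,0,0,0,0,1],[0,0.05,0,0,0,0,1],[0,0.05,0,0,0,0,1],[0,0.03,0,0,0,0,1],[0,0,0,0,0,0,1]]'; python3 -m handwheel '[[0,0,0,0,0,0,1]]'; python3 plan.py .3732 -.2655 .008 -70;python3 fing.py pics/g9.png
```

```text
time: 21.75
tool_pos: [0.3735, -0.2679, 0.0334]
tcp_rot: [-0.364, 2.038, -2.028]
wrist_force: [-0.6, 0.5, 1.1]
width: 1.001
time: 21.88
tool_pos: [0.3767, -0.2703, 0.0373]
tcp_rot: [-0.357, 2.029, -2.032]
wrist_force: [-0.2, 0.5, 0.9]
width: 0.998
t 21.88 pos [ 0.3767 -0.2703  0.0373] jawyaw -70.0 ydir [ 0.001 -0.001 -1.   ] w 0.998 F [-0.2  0.5  0.9] q [-0.68  0.04  2.2  -0.    0.9   0.55]
turn about tool y (rad):  0.0005  other: -3.1411
shift BEFORE turn (tool): [ 0.0017  0.0293 -0.0058]
shift AFTER turn: [ 0.0017  0.0293 -0.0057]
full rotvec (tool): [-0.0016  0.0005 -0.0008]
```

View pics/g9.png

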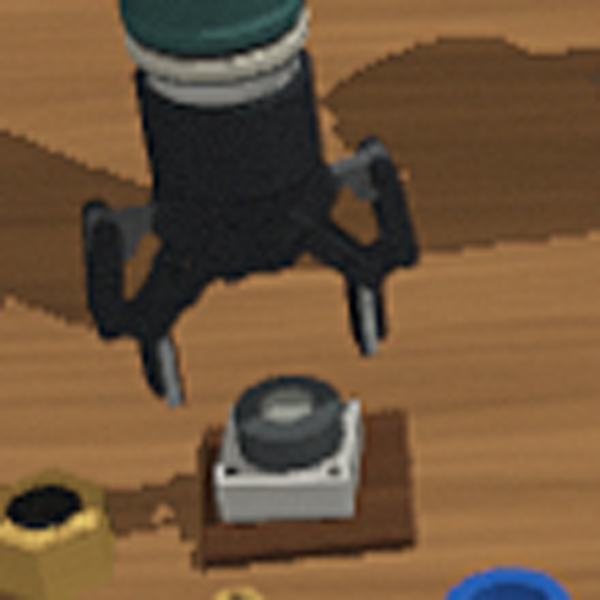

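```bash
python3 -m handwheel '[[0.002,0,-0.005,0,0,0,1],[0,0,0,0,0,0,0.95],[0,0,0,0,0,0,0.95]]'; python3 plan.py .3732 -.2655 .008 -70
```

```text
time: 22.3
tool_pos: [0.3724, -0.2654, 0.0368]
tcp_rot: [-0.358, 2.03, -2.032]
wrist_force: [-0.4, -0.3, -0.1]
width: 0.954
t 22.3 pos [ 0.3724 -0.2654  0.0368] jawyaw -70.0 ydir [ 0.001 -0.001 -1.   ] w 0.954 F [-0.4 -0.3 -0.1] q [-0.67  0.02  2.21 -0.    0.9   0.55]
turn about tool y (rad):  0.0007  other: -3.1409
shift BEFORE turn (tool): [-0.0007  0.0288  0.0003]
shift AFTER turn: [-0.0007  0.0288  0.0003]
full rotvec (tool): [-0.0011  0.0007 -0.0006]
```

```bash
python3 -m handwheel '[[-0.0007,0.015,0,0,0,0,0.95],[0,0.013,0,0,0,0,0.95],[0,0,0,0,0,0,0.9],[0,0,0,0,0,0,0.7],[0,0,0,0,0,0,0.4],[0,0,0,0,0,0,0.4],[0,0,0,0,0,0,0.4],[0,0,0,0,0,0,0.4]]' 40; python3 plan.py .3732 -.2655 .008 -70;python3 fing.py pics/g10.png
```

```text
time: 23.3
tool_pos: [0.3734, -0.2656, 0.0087]
tcp_rot: [-0.358, 2.029, -2.032]
wrist_force: [-0.0, -2.2, 0.2]
width: 0.595
t 23.3 pos [ 0.3734 -0.2656  0.0087] jawyaw -70.0 ydir [ 0.001 -0.001 -1.   ] w 0.595 F [-0.  -2.2  0.2] q [-0.67  0.07  2.23 -0.    0.84  0.55]
turn about tool y (rad):  0.0007  other: -3.1409
shift BEFORE turn (tool): [ 0.0002  0.0007 -0.0002]
shift AFTER turn: [ 0.0002  0.0007 -0.0002]
full rotvec (tool): [-0.0015  0.0007 -0.0007]
```

View pics/g10.png

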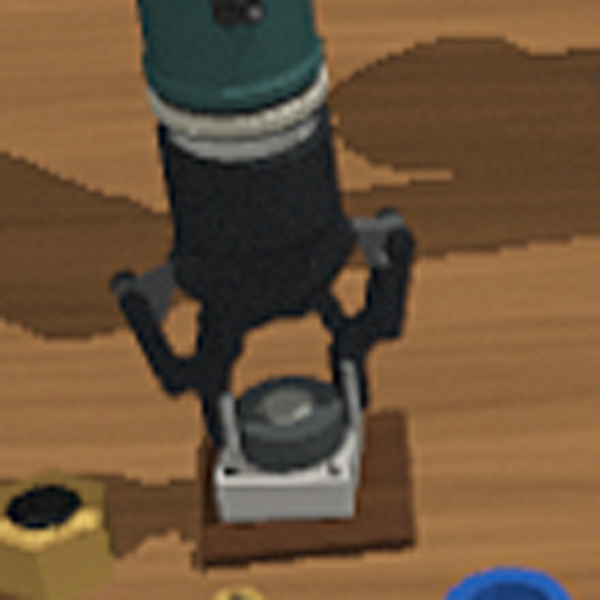

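```bash
python3 -m handwheel '[[0,0,0,0,0,0,0.4],[0,-0.02,0,0,0,0,0.4],[0,-0.05,0,0,0,0,0.4],[0,-0.05,0,0,0,0,0.4],[0,-0.04,0,0,0,0,0.4],[0,0,0,0,0,0,0.4]]' 60; python3 plan.py .4982 -.0141 .02 -70
```

```text
time: 24.1
tool_pos: [0.3742, -0.2658, 0.1706]
tcp_rot: [-0.355, 2.026, -2.033]
wrist_force: [-0.1, -0.2, -4.2]
width: 0.588
t 24.1 pos [ 0.3742 -0.2658  0.1706] jawyaw -70.0 ydir [ 0.004 -0.003 -1.   ] w 0.588 F [-0.1 -0.2 -4.2] q [-0.67 -0.13  2.09  0.    1.18  0.55]
turn about tool y (rad):  0.0006  other: -3.141
shift BEFORE turn (tool): [-0.2023  0.1505 -0.1946]
shift AFTER turn: [-0.2026  0.1506 -0.1941]
full rotvec (tool): [-0.004   0.0006 -0.0029]
```

```bash
python3 -m handwheel '[[-0.0405,0,-0.0389,0,0,0,0.4],[-0.0405,0,-0.0389,0,0,0,0.4],[-0.0405,0,-0.0389,0,0,0,0.4],[-0.0405,0,-0.0389,0,0,0,0.4],[-0.0405,0,-0.0389,0,0,0,0.4],[0,0.05,0,0,0,0,0.4],[0,0.05,0,0,0,0,0.4],[0,0.04,0,0,0,0,0.4]]'; python3 -m handwheel '[[0,0.01,0,0,0,0,0.4],[0,0,0,0,0,0,0.4],[0,0,0,0,0,0,0.4]]'; python3 plan.py .4982 -.0141 -.012 -70; python3 st2.py .4982 -.0141 .06,.013 .05 pics/e1.png
```

```text
time: 25.1
tool_pos: [0.4916, -0.012, 0.0227]
tcp_rot: [-0.368, 2.037, -2.032]
wrist_force: [0.2, 0.1, -4.6]
width: 0.586
time: 25.48
tool_pos: [0.498, -0.0131, 0.0196]
tcp_rot: [-0.356, 2.03, -2.031]
wrist_force: [0.1, 0.0, -3.9]
width: 0.583
t 25.48 pos [ 0.498  -0.0131  0.0196] jawyaw -70.0 ydir [ 0.003 -0.    -1.   ] w 0.583 F [ 0.1  0.  -3.9] q [-0.08  0.13  2.14  0.    0.87  1.15]
turn about tool y (rad):  0.0003  other: -3.1413
shift BEFORE turn (tool): [0.0002 0.0316 0.001 ]
shift AFTER turn: [0.0001 0.0316 0.001 ]
full rotvec (tool): [-0.0011  0.0003 -0.0025]
```

View pics/e1.png

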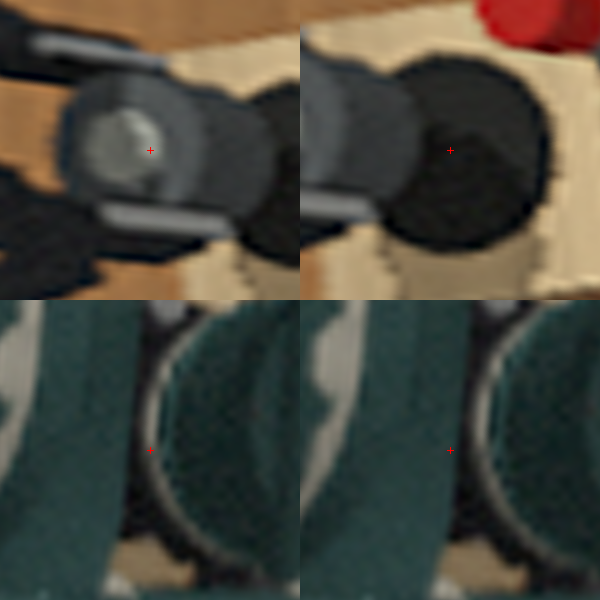

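```bash
python3 -m handwheel '[[0,0.018,0.001,0,0,0,0.4],[0,0.01,0,0,0,0,0.4],[0,0.002,0,0,0,0,0.4],[0,0,0,0,0,0,0.4],[0,0,0,0,0,0,0.4]]'; python3 plan.py .4982 -.0141 -.012 -70; python3 -m handwheel '[[0,0.001,0,0,0,0,0.4],[0,0,0,0,0,0,0.4]]';python3 -m handwheel '[[0,0.001,0,0,0,0,0.4],[0,0,0,0,0,0,0.4]]'; python3 st2.py .4982 -.0141 .035,.013 .05 pics/e2.png
```

```text
time: 26.2
tool_pos: [0.4974, -0.0139, -0.0112]
tcp_rot: [-0.358, 2.031, -2.031]
wrist_force: [-0.0, 1.4, -3.2]
width: 0.585
t 26.2 pos [ 0.4974 -0.0139 -0.0112] jawyaw -70.0 ydir [ 0.001 -0.    -1.   ] w 0.585 F [-0.   1.4 -3.2] q [-0.08  0.17  2.16  0.    0.81  1.14]
turn about tool y (rad):  0.0005  other: -3.1411
shift BEFORE turn (tool): [-0.0007  0.0008  0.0005]
shift AFTER turn: [-0.0007  0.0008  0.0005]
full rotvec (tool): [-0.0005  0.0005 -0.001 ]
time: 26.45
tool_pos: [0.4974, -0.0139, -0.0122]
tcp_rot: [-0.358, 2.031, -2.031]
wrist_force: [-1.2, 0.2, 1.5]
width: 0.585
time: 26.7
tool_pos: [0.4974, -0.0139, -0.0122]
tcp_rot: [-0.358, 2.031, -2.031]
wrist_force: [-4.3, -0.4, 10.1]
width: 0.585
```

View pics/e2.png

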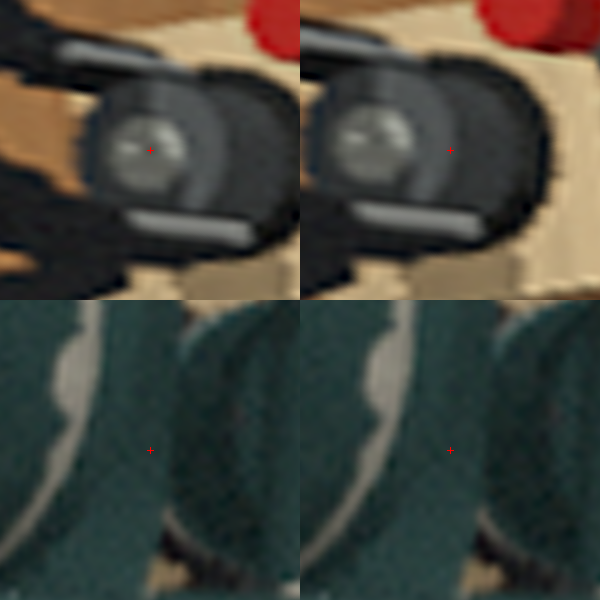

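```bash
python3 -m handwheel '[[0,-0.001,0,0,0,0,0.6],[0,0,0,0,0,0,0.8],[0,0,0,0,0,0,0.9],[0,0,0,0,0,0,0.95],[0,-0.03,0,0,0,0,1],[0,-0.06,0,0,0,0,1],[0,-0.06,0,0,0,0,1],[0,-0.06,0,0,0,0,1]]'; python3 -m handwheel '[[0.0405,0,0.0389,0,0,0,1],[0.0405,0,0.0389,0,0,0,1],[0.0405,0,0.0389,0,0,0,1],[0,0,0,0,-0.169,0,1],[0,0,0,0,-0.169,0,1],[0,0,0,0,-0.169,0,1],[0,0,0,0,-0.169,0,1],[0,0,0,0,-0.169,0,1]]';python3 -m handwheel '[[0,0,0,0,-0.169,0,1],[0,0,0,0,-0.169,0,1],[0,0,0,0,0,0,1]]'; python3 plan.py .372 -.268 .1 -2.3; python3 st2.py .4982 -.0141 .035,.013 .05 pics/e3.png;  python3 - <<'E'
from h import *
ims=[]
for n in("top","scene"):
    t=cam(n,False);ims.append(ortho(t,.37,-.265,.034,.045,390))
cv2.imwrite('pics/n4.png',np.hstack(ims)[:,:,::-1])
E
```

```text
time: 27.8
tool_pos: [0.4965, -0.0138, 0.1991]
tcp_rot: [-0.358, 2.031, -2.031]
wrist_force: [1.4, 0.8, -0.5]
width: 0.997
time: 28.8
tool_pos: [0.4225, -0.1651, 0.1971]
tcp_rot: [-1.01, 1.477, -1.477]
wrist_force: [-0.6, 0.3, -0.3]
width: 1.001
time: 29.18
tool_pos: [0.4225, -0.1651, 0.1971]
tcp_rot: [-1.19, 1.239, -1.239]
wrist_force: [-0.4, -0.1, -0.6]
width: 1.0
t 29.18 pos [ 0.4225 -0.1651  0.1971] jawyaw -2.3 ydir [-0.  0. -1.] w 1.0 F [-0.4 -0.1 -0.6] q [-0.43 -0.16  2.06  0.    1.24 -0.39]
turn about tool y (rad):  0.0001  other: -3.1415
shift BEFORE turn (tool): [ 0.1049  0.0971 -0.0464]
shift AFTER turn: [ 0.1049  0.0971 -0.0464]
full rotvec (tool): [ 0.0001  0.0001 -0.    ]
```

View pics/e3.png

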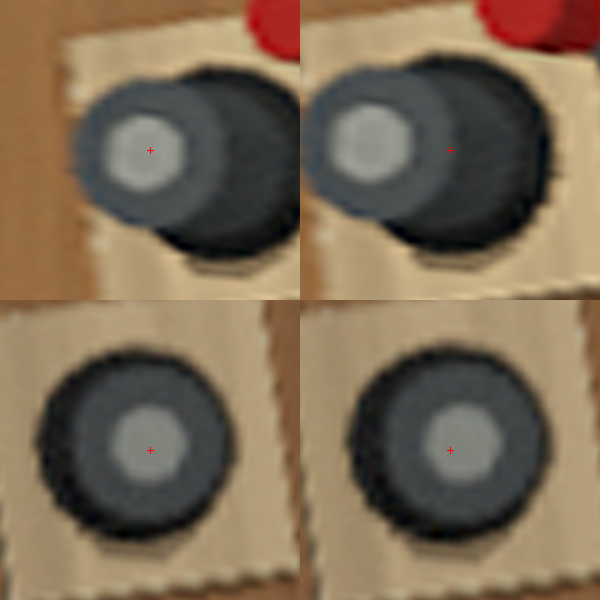

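View pics/n4.png

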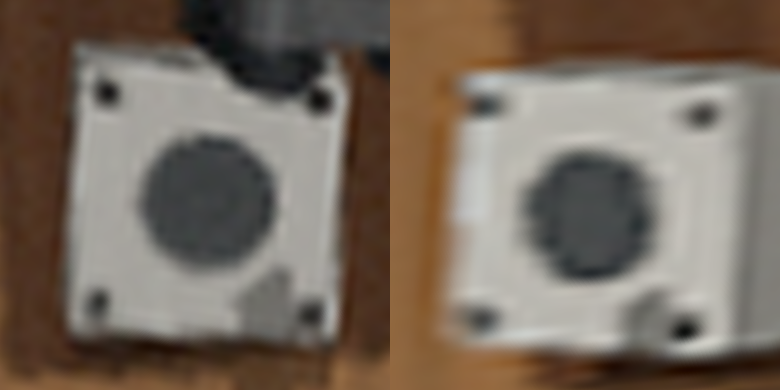

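```bash
python3 -m handwheel '[[0.0525,0,-0.0232,0,0,0,1],[0.0525,0,-0.0232,0,0,0,1],[0,0.05,0,0,0,0,1],[0,0.05,0,0,0,0,1],[0,0.05,0,0,0,0,1],[0,0.03,0,0,0,0,1],[0,0,0,0,0,0,1],[0,0,0,0,0,0,1]]';  python3 plan.py .372 -.2684 -.018 -2.3; python3 fing.py pics/g11.png
```

```text
time: 30.28
tool_pos: [0.3732, -0.269, 0.0184]
tcp_rot: [-1.19, 1.236, -1.239]
wrist_force: [0.9, -0.3, -0.8]
width: 1.005
t 30.27 pos [ 0.3732 -0.269   0.0184] jawyaw -2.2 ydir [ 0.001 -0.001 -1.   ] w 1.005 F [ 0.9 -0.3 -0.8] q [-0.68  0.06  2.22  0.    0.86 -0.64]
turn about tool y (rad):  0.001  other: -3.1406
shift BEFORE turn (tool): [-0.0006  0.0364 -0.0012]
shift AFTER turn: [-0.0006  0.0364 -0.0012]
full rotvec (tool): [-0.0014  0.001   0.0011]
```

View pics/g11.png

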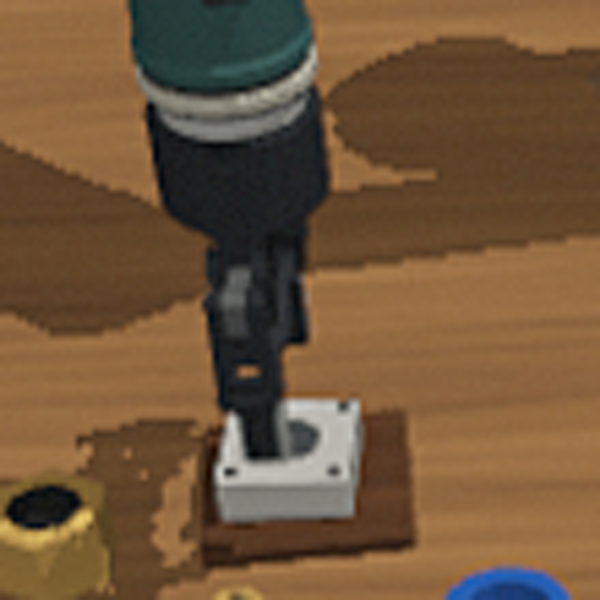

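Run:
```python
from h import *
d=cam("scene",False);C=cloud(d)
for z in(.05,.06,.07):
    print(z,(w2pix(d,[.4157,-.2707,z])-[120,100])*5.4545, (w2pix(d,[.43,-.271,z])-[120,100])*5.4545)
print((w2pix(d,[.372,-.2684,.034])-[120,100])*5.4545)
for r in range(176,188):
    print(r,[(C[r,c]*1000).round().astype(int).tolist() for c in range(164,173,2)])
```

```text
0.05 [[272.98459856 469.58528972]] [[270.23970383 489.26450482]]
0.06 [[270.22504311 452.64803305]] [[267.43627194 472.27229705]]
0.07 [[267.43395282 435.51506993]] [[264.60047291 455.08173455]]
[[288.11704051 438.05946193]]
176 [[430, -279, 94], [432, -274, 95], [430, -269, 93], [424, -266, 88], [423, -261, 87]]
177 [[431, -279, 92], [428, -275, 89], [427, -270, 87], [424, -266, 85], [422, -261, 83]]
178 [[423, -281, 82], [430, -275, 87], [428, -270, 86], [433, -265, 89], [422, -262, 80]]
179 [[424, -281, 80], [429, -276, 83], [431, -270, 84], [428, -266, 82], [422, -262, 77]]
180 [[422, -282, 75], [429, -276, 80], [430, -271, 81], [430, -266, 80], [422, -263, 74]]
181 [[426, -282, 75], [431, -276, 79], [428, -272, 76], [430, -266, 77], [423, -263, 72]]
182 [[421, -283, 68], [430, -276, 75], [429, -272, 74], [433, -266, 76], [421, -263, 67]]
183 [[418, -284, 63], [428, -277, 70], [430, -272, 72], [429, -267, 71], [424, -263, 66]]
184 [[385, -290, 34], [428, -278, 67], [427, -273, 66], [427, -268, 66], [421, -264, 61]]
185 [[391, -290, 35], [421, -279, 58], [420, -275, 57], [425, -269, 60], [392, -269, 35]]
186 [[395, -289, 35], [394, -284, 34], [394, -279, 33], [394, -274, 33], [398, -269, 36]]
187 [[399, -289, 35], [400, -284, 35], [399, -279, 34], [398, -274, 33], [399, -269, 34]]
```

```bash
python3 -m handwheel '[[0,0.015,-0.001,0,0,0,1],[0,0.015,0,0,0,0,1],[0,0.005,0,0,0,0,1],[0,0,0,0,0,0,1]]' 60;  python3 plan.py .372 -.2684 -.018 -2.3; python3 -m handwheel '[[0,0,0,0,0,0,0.9],[0,0,0,0,0,0,0.7],[0,0,0,0,0,0,0.5],[0,0,0,0,0,0,0.5],[0,0,0,0,0,0,0.5],[0,0,0,0,0,0,0.5]]' 60; python3 fing.py pics/g12.png; python3 plan.py
```

```text
time: 30.82
tool_pos: [0.3706, -0.2677, -0.0187]
tcp_rot: [-1.191, 1.239, -1.236]
wrist_force: [0.7, -0.1, 0.2]
width: 1.004
t 30.82 pos [ 0.3706 -0.2677 -0.0187] jawyaw -2.2 ydir [-0.001  0.001 -1.   ] w 1.004 F [ 0.7 -0.1  0.2] q [-0.68  0.12  2.24  0.    0.78 -0.64]
turn about tool y (rad):  0.0019  other: -3.1397
shift BEFORE turn (tool): [ 0.0007 -0.0007  0.0015]
shift AFTER turn: [ 0.0007 -0.0007  0.0015]
full rotvec (tool): [ 0.0015  0.0019 -0.0012]
time: 31.58
tool_pos: [0.372, -0.2687, -0.0169]
tcp_rot: [-1.191, 1.236, -1.239]
wrist_force: [-0.1, 0.9, 5.9]
width: 0.71
t 31.62 pos [ 0.372  -0.2687 -0.0169] jawyaw -2.2 ydir [ 0.001 -0.001 -1.   ] w 0.715 F [-0.1  1.   5.3] q [-0.68  0.12  2.24  0.    0.78 -0.64]
```

View pics/g12.png

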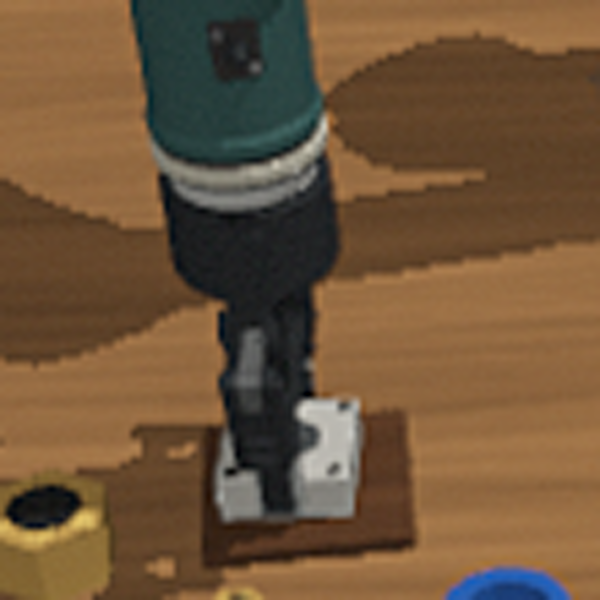

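```bash
python3 -m handwheel '[[0,0,0,0,0,0,0.5],[0,-0.01,0,0,0,0,0.5],[0,-0.03,0,0,0,0,0.5],[0,-0.05,0,0,0,0,0.5],[0,-0.05,0,0,0,0,0.5],[0,-0.04,0,0,0.128,0,0.5],[0,0,0,0,0.128,0,0.5],[0,0,0,0,0,0,0.5]]' 80; python3 plan.py .47 0 .165 -16.9
```

```text
time: 32.62
tool_pos: [0.3709, -0.268, 0.1625]
tcp_rot: [-1.056, 1.421, -1.422]
wrist_force: [-0.3, 0.0, -2.9]
width: 0.708
t 32.62 pos [ 0.3709 -0.268   0.1625] jawyaw -16.8 ydir [ 0. -0. -1.] w 0.708 F [-0.3  0.  -2.9] q [-0.68 -0.13  2.1  -0.    1.17 -0.39]
turn about tool y (rad):  0.0021  other: -3.1395
shift BEFORE turn (tool): [-0.2852 -0.0025  0.0175]
shift AFTER turn: [-0.2853 -0.0025  0.0169]
full rotvec (tool): [-0.0003  0.0021  0.0002]
```

```bash
python3 -m handwheel '[[-0.057,0,0.0035,0,0,0,0.5],[-0.057,0,0.0035,0,0,0,0.5],[-0.057,0,0.0035,0,0,0,0.5],[-0.057,0,0.0035,0,0,0,0.5],[-0.057,0,0.0035,0,0,0,0.5],[-0.0436,0,-0.0366,0,0,0,0.5],[-0.0436,0,-0.0366,0,0,0,0.5],[-0.0436,0,-0.0366,0,0,0,0.5]]';  python3 -m handwheel '[[-0.0436,0,-0.0366,0,0,0,0.5],[-0.0436,0,-0.0366,0,0,0,0.5],[0,0.05,0,0,0,0,0.5],[0,0.05,0,0,0,0,0.5],[0,0.04,0,0,0,0,0.5],[0,0,0,0,0,0,0.5],[0,0,0,0,0,0,0.5]]'; python3 plan.py .3577 .2617 -.0135 -16.9;python3 st2.py .3577 .2617 .074,.013 .06 pics/s1.png
```

```text
time: 33.62
tool_pos: [0.4014, 0.1577, 0.1608]
tcp_rot: [-1.059, 1.422, -1.421]
wrist_force: [0.9, -0.1, -3.4]
width: 0.705
time: 34.5
tool_pos: [0.3592, 0.2614, 0.0229]
tcp_rot: [-1.056, 1.422, -1.422]
wrist_force: [1.0, 0.1, -3.4]
width: 0.705
t 34.5 pos [0.3592 0.2614 0.0229] jawyaw -16.8 ydir [ 0.  0. -1.] w 0.705 F [ 1.   0.1 -3.4] q [ 0.57  0.02  2.25 -0.    0.87  0.87]
turn about tool y (rad):  0.0017  other: -3.1399
shift BEFORE turn (tool): [ 0.0001  0.0364 -0.0015]
shift AFTER turn: [ 0.0001  0.0364 -0.0015]
full rotvec (tool): [-0.0002  0.0017 -0.0002]
```

View pics/s1.png

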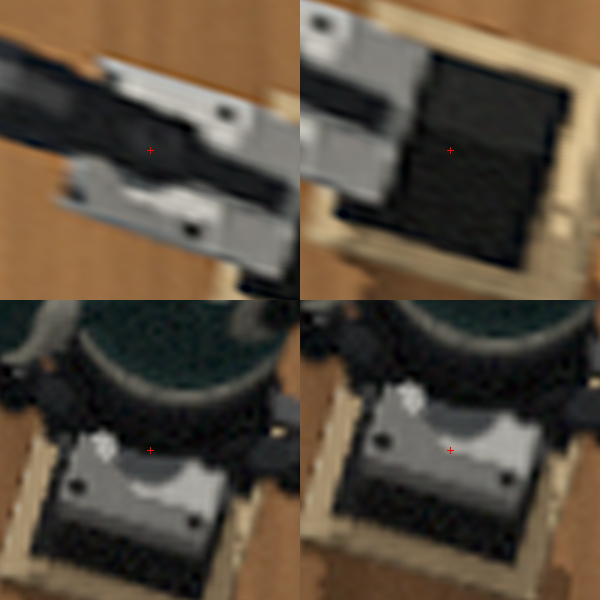

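```bash
python3 -m handwheel '[[0,0.018,-0.001,0,0,0,0.5],[0,0.012,0,0,0,0,0.5],[0,0.004,0,0,0,0,0.5],[0,0,0,0,0,0,0.5],[0,0,0,0,0,0,0.5]]'; python3 plan.py .3577 .2617 -.0135 -16.9; python3 -m handwheel '[[0,0.0015,0,0,0,0,0.5],[0,0,0,0,0,0,0.5]]';python3 -m handwheel '[[0,0.001,0,0,0,0,0.5],[0,0,0,0,0,0,0.5]]'; python3 st2.py .3577 .2617 .037,.013 .06 pics/s2.png
```

```text
time: 35.22
tool_pos: [0.3583, 0.2618, -0.0113]
tcp_rot: [-1.054, 1.422, -1.422]
wrist_force: [-0.1, -0.2, -2.8]
width: 0.706
t 35.23 pos [ 0.3583  0.2618 -0.0113] jawyaw -16.9 ydir [ 0.001  0.001 -1.   ] w 0.706 F [-0.1 -0.2 -2.8] q [0.57 0.08 2.27 0.   0.79 0.87]
turn about tool y (rad):  0.0008  other: -3.1408
shift BEFORE turn (tool): [ 0.0002  0.0022 -0.0005]
shift AFTER turn: [ 0.0002  0.0022 -0.0005]
full rotvec (tool): [-0.0006  0.0008 -0.0008]
time: 35.48
tool_pos: [0.3578, 0.2615, -0.0132]
tcp_rot: [-1.055, 1.422, -1.422]
wrist_force: [0.0, 0.3, -3.0]
width: 0.704
time: 35.72
tool_pos: [0.3579, 0.2616, -0.0137]
tcp_rot: [-1.055, 1.423, -1.423]
wrist_force: [-3.0, -2.5, 4.3]
width: 0.709
```

View pics/s2.png

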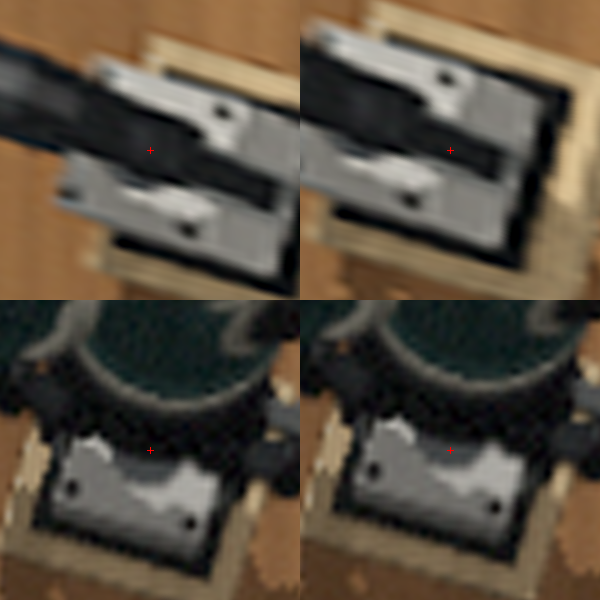

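Flange has touched down (+4 N), square to the pad. Release and back off.

```bash
python3 -m handwheel '[[0,0,0,0,0,0,0.8],[0,0,0,0,0,0,1],[0,0,0,0,0,0,1],[0,0,0,0,0,0,1],[0,-0.03,0,0,0,0,1],[0,-0.06,0,0,0,0,1],[0,-0.06,0,0,0,0,1],[0,-0.06,0,0,0,0,1]]'; python3 -m handwheel '[[0.057,0,0,0,0,0,1],[0.057,0,0,0,0,0,1],[0.057,0,0,0,0,0,1],[0.057,0,0,0,0,0,1],[0,0,0,0,0,0,1]]'; python3 plan.py; python3 st2.py .3577 .2617 .037,.013 .06 pics/s3.png
python3 - <<'E'
from h import *
for n in("scene","top"):
    d=cam(n,False);cv2.imwrite(f'pics/{n}_end.png',cv2.resize(d['image'][:,:,::-1],(800,600),interpolation=2))
E
```

```text
time: 36.83
tool_pos: [0.3574, 0.2613, 0.1975]
tcp_rot: [-1.055, 1.422, -1.422]
wrist_force: [0.2, 1.4, -0.3]
width: 0.999
time: 37.45
tool_pos: [0.2909, 0.0401, 0.1955]
tcp_rot: [-1.05, 1.427, -1.43]
wrist_force: [1.2, -0.4, -0.4]
width: 1.0
t 37.45 pos [0.2909 0.0401 0.1955] jawyaw -17.4 ydir [ 0.001 -0.001 -1.   ] w 1.0 F [ 1.2 -0.4 -0.4] q [ 0.05 -0.53  2.32 -0.    1.35  0.36]
```

View pics/s3.png

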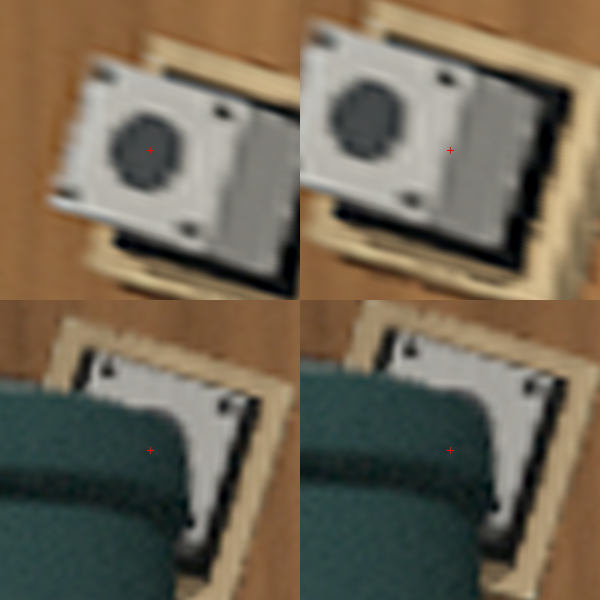

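View pics/scene_end.png

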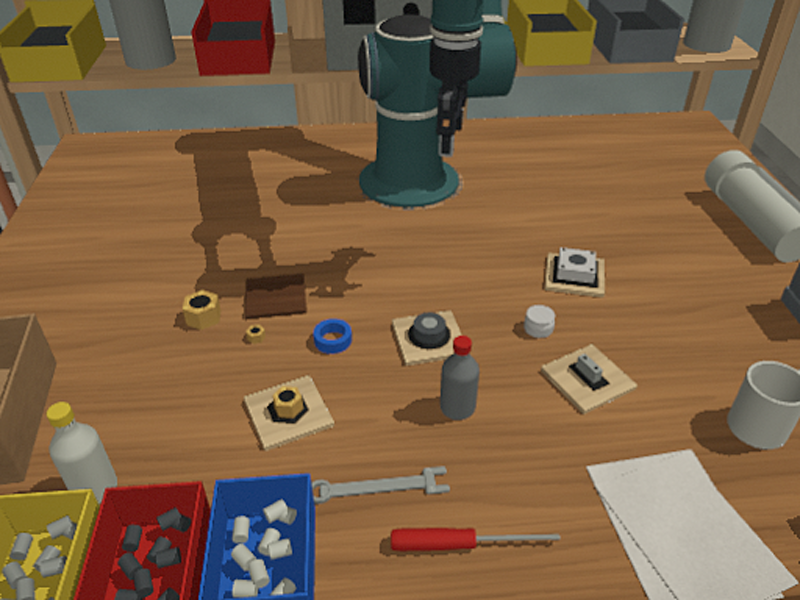

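View pics/top_end.png

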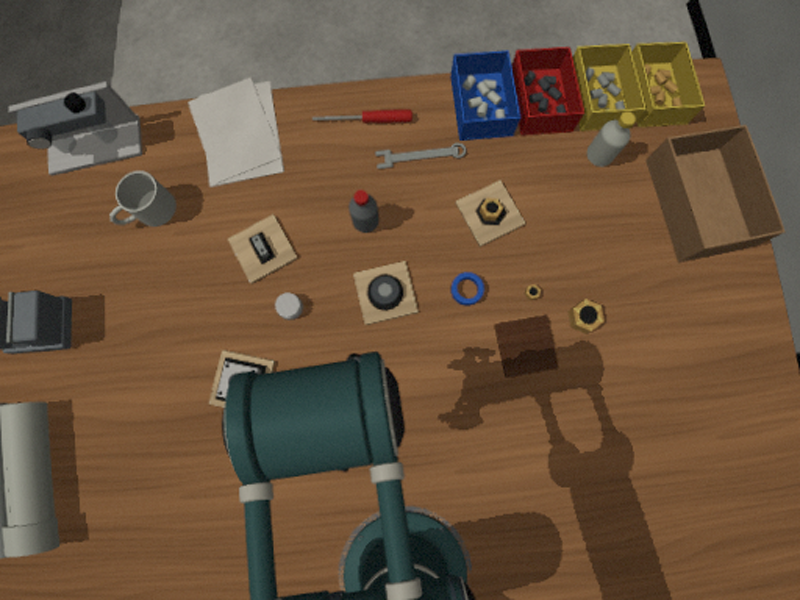

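```bash
python3 -m handwheel '[[0,0,0,0,0,0,1],[0,0,0,0,0,0,1],[0,0,0,0,0,0,1]]'; python3 -c "
from workcell import workorder; print(workorder.finish_job())"
```

```text
time: 37.92
tool_pos: [0.2917, 0.0441, 0.1956]
tcp_rot: [-1.058, 1.421, -1.42]
wrist_force: [-0.1, -0.0, 0.4]
width: 0.998
the job is handed in; nothing more can be done
None
```

I took the stack apart from the top and set the key, nut, cover and flange on the pads of their shapes. Each was turned to line up with its pad and then released. I handed the job in at about 38 s; no verdict is reported.

**Last checks:**
- **Parts:** the pictures show all four lying flat. Measured against the pad in the same camera, they sit about 1 to 3 mm off centre and look square to it. The cover I judged by eye only.
- **Bystanders:** the oil bottle and grease tin stand upright where they were.
- **Robot:** the gripper is open, about 0.2 m up and touching nothing.

**What failed or disagreed:**
- **First grip:** the first close on the key missed. The fingertips really end about 28 mm short of the reported TCP (about 40 mm when fully open). I measured this with the depth camera and allowed for it afterwards.
- **Cameras:** the two cameras disagreed by 3 to 4 mm (up to 6 mm on the nut), so I mostly used the mean of the two.
- **Coverage:** some close-ups came from one camera only, because the arm blocked the other. In the last top view it partly hid the flange.

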